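Seal a batch of spice jars on a slide-in cap sealer

TASK

Seal this batch of filled spice jars. With the carriage out at its loading station, stand every loose spice jar upright in a nest of its own in the carriage, push the carriage home to its sealing station under the head, and turn the dial clockwise to the long thick mark and leave it there for three seconds. Turn the dial back to its off dot, draw the carriage fully out to the loading station again, and stand the jars upright in the wooden caddy, one to a compartment. The dial may be turned up only while the carriage is home under the head; leave the shaker, jam jar, sauce bottle and mandarin where they are. Keep the arm clear of the wall cabinets that hang over the back of the worktop.

Things in the scene. Friction and masses are not known exactly. Their poses are not given: they have to be found in the camera images.
- sealer_base (a point): Bench cap sealer, fixed: white base plate 335 x 200 mm with two guide rods, a carriage, an overhanging head at the far end and a control box on its right. Point on the plate's top, 16 mm above the worktop, under the middle nest when the carriage is out. +x: the way the carriage is pushed home, away from the robot (within 0.08 rad of world x); y left, z up.
- carriage (a joint): Travel in m: 0 = fully out against the stop of the loading station (start), 0.135 = fully home against the stop of the sealing station under the head. An over-centre spring detent holds it at either stop with about 3 N: moving it off slowly takes 5 to 6 N, less towards the middle (0.0675); some 3 cm past the middle the spring draws it on to the other stop, where it stays.
- carriage_deck (a point): White nest tray of the carriage, 66 mm (x) x 184 mm (y). Point on the floor of the middle nest, 36 mm above the worktop, moving with the carriage; axes as sealer_base. Three open square nests, 53 x 53 mm inside, in a row at y = -59, 0 and +59 mm; walls 6 mm thick, 16 mm above the floor.
- carriage_grip (a point): Upright black round handle of the carriage, 20 to 25 mm in diameter, its top 108 mm above the worktop, on a low flat stem 98 mm in front (-x) of the middle nest. Point on the handle's axis, 92 mm above the worktop, moving with the carriage; axes as sealer_base.
- dial (a joint): Angle of the dial in rad, growing clockwise seen from above: 0 = pointer at the off dot, against a stop (starts at 0 to 0.35, i.e. not quite off at most); the long thick mark is at 80 degrees = 1.396 rad; upper stop at 2.8. It stays where it is left (friction 0.04 N m).
- dial_grip (a point): Dial grip: black bar 14 mm wide, 40 mm long, 26 mm high on a round skirt; bar top 87 mm above the worktop, skirt top 61 mm. Point on the dial's vertical axis 74 mm above the worktop; turns with the dial: its y axis runs along the bar to the white pointer end; at joint 0 it points along the sealer's +y.
- jar0: Spice jar with a dark, flat-topped round lid: 44 mm in diameter, 105 mm tall, 0.11 kg. Origin at the centre of its underside, z up along the jar. All jars are alike; only two or three of the four are present.
- jar1: Spice jar with a dark, flat-topped round lid: 44 mm in diameter, 105 mm tall, 0.11 kg. Origin at the centre of its underside, z up along the jar. All jars are alike; only two or three of the four are present.
- jar2: Spice jar with a dark, flat-topped round lid: 44 mm in diameter, 105 mm tall, 0.11 kg. Origin at the centre of its underside, z up along the jar. All jars are alike; only two or three of the four are present.
- jar3: Spice jar with a dark, flat-topped round lid: 44 mm in diameter, 105 mm tall, 0.11 kg. Origin at the centre of its underside, z up along the jar. All jars are alike; only two or three of the four are present.
- caddy_floor (a point): Open wooden jar caddy, 192 mm (x) x 68 mm (y) outside, 50 mm high, about 0.7 kg, loose on the worktop. Point on the floor of its middle compartment, 8 mm above the worktop; axes along its sides, z up. Three square compartments, 56 x 56 mm inside, in a row at x = -62, 0 and +62 mm; walls 6 mm thick, rising 36 to 42 mm above the floor.
- shaker: Glass shaker with a grey domed top, 44 mm in diameter, 90 mm tall, a bystander standing among the jars. Origin at the centre of its underside.
- jam: Jam jar, 65 mm in diameter, 94 mm tall, a bystander. Origin at the centre of its underside.
- sauce: Sauce bottle, 59 mm in diameter, 203 mm tall, a bystander. Origin at the centre of its underside.
- mandarin: Mandarin, 61 mm across, 50 mm high, a bystander. Origin at the centre of its underside.
- head_face (a point): Middle of the sealing head's underside, 154 mm above the worktop, straight above the middle nest when the carriage is home; axes as sealer_base. From here the head reaches 32 mm towards the robot, 98 mm behind, 92 mm to either side and 62 mm up. Jars in the carriage pass 13 mm below it.
- control_face (a point): Middle of the control box's face plate, on the dial's axis, 54 mm above the worktop; axes as sealer_base. The box is 104 mm (x) x 85 mm (y). Scale round the dial: off dot at +y, then ticks every 20 degrees clockwise, the fourth long and thick.
- cabinet_edge (a point): Lower front edge of the wall cabinet that hangs over the back of the worktop, 0.46 m up; the cabinet front runs along y from -0.25 to 0.15 m and has a knob that stands out 26 mm at y = 0.11, 0.52 to 0.55 m up. To its right (y -0.26 to -0.52) a corner cabinet's front slants towards the robot, to x = 0.35. Keep the wrist and arm out of them.
Not all that is in view belongs to the job. What is shaped like the jar0 but pink is not meant.

How it is judged (in metres and radians):
On the way, in this order (a step that is already met when the one before it is completed fails the run):
1. every jar stands upright in a nest of the carriage, with the carriage out at the loading station (x of jar0 in the frame of carriage_deck between -0.012 and 0.012 m and y of jar0 in the frame of carriage_deck between -0.075 and 0.075 m and z of jar0 in the frame of carriage_deck between -0.004 and 0.006 m and angle between each of jar0, jar1, jar2, jar3's own z axis and vertical below 0.12 rad and x of jar1 in the frame of carriage_deck between -0.012 and 0.012 m and y of jar1 in the frame of carriage_deck between -0.075 and 0.075 m and z of jar1 in the frame of carriage_deck between -0.004 and 0.006 m and x of jar2 in the frame of carriage_deck between -0.012 and 0.012 m and y of jar2 in the frame of carriage_deck between -0.075 and 0.075 m and z of jar2 in the frame of carriage_deck between -0.004 and 0.006 m and x of jar3 in the frame of carriage_deck between -0.012 and 0.012 m and y of jar3 in the frame of carriage_deck between -0.075 and 0.075 m and z of jar3 in the frame of carriage_deck between -0.004 and 0.006 m and value of joint carriage below 0.006 m), for 0.2 s.
2. the carriage is home at the sealing station with all the jars still standing in their nests (x of jar0 in the frame of carriage_deck between -0.012 and 0.012 m and y of jar0 in the frame of carriage_deck between -0.075 and 0.075 m and z of jar0 in the frame of carriage_deck between -0.004 and 0.006 m and angle between each of jar0, jar1, jar2, jar3's own z axis and vertical below 0.12 rad and x of jar1 in the frame of carriage_deck between -0.012 and 0.012 m and y of jar1 in the frame of carriage_deck between -0.075 and 0.075 m and z of jar1 in the frame of carriage_deck between -0.004 and 0.006 m and x of jar2 in the frame of carriage_deck between -0.012 and 0.012 m and y of jar2 in the frame of carriage_deck between -0.075 and 0.075 m and z of jar2 in the frame of carriage_deck between -0.004 and 0.006 m and x of jar3 in the frame of carriage_deck between -0.012 and 0.012 m and y of jar3 in the frame of carriage_deck between -0.075 and 0.075 m and z of jar3 in the frame of carriage_deck between -0.004 and 0.006 m and value of joint carriage above 0.129 m), for 0.2 s.
3. the dial stays on the long thick mark for three seconds, with the carriage home and the jars in it (all of step 2 and value of joint dial between 1.2663 and 1.5263 rad), for 2.8 s.
4. the dial is back at the off dot, with the carriage still home (value of joint carriage above 0.129 m and value of joint dial below 0.12 rad), for 0.2 s.
5. the carriage is fully out at the loading station again, with the jars still standing in it (all of step 1 and value of joint dial below 0.12 rad), for 0.2 s.
At the end, for the whole second after the job is handed in: every jar stands upright (within 7 degrees) and at rest on the floor of a compartment of the caddy, the carriage is out at the loading station (joint under 6 mm) and the dial is at the off dot (within 0.12 rad) (x of jar0 in the frame of caddy_floor between -0.075 and 0.075 m and y of jar0 in the frame of caddy_floor between -0.012 and 0.012 m and z of jar0 in the frame of caddy_floor between -0.004 and 0.006 m and angle between each of jar0, jar1, jar2, jar3's own z axis and vertical below 0.12 rad and linear speed of each of jar0, jar1, jar2, jar3 below 0.02 m/s and x of jar1 in the frame of caddy_floor between -0.075 and 0.075 m and y of jar1 in the frame of caddy_floor between -0.012 and 0.012 m and z of jar1 in the frame of caddy_floor between -0.004 and 0.006 m and x of jar2 in the frame of caddy_floor between -0.075 and 0.075 m and y of jar2 in the frame of caddy_floor between -0.012 and 0.012 m and z of jar2 in the frame of caddy_floor between -0.004 and 0.006 m and x of jar3 in the frame of caddy_floor between -0.075 and 0.075 m and y of jar3 in the frame of caddy_floor between -0.012 and 0.012 m and z of jar3 in the frame of caddy_floor between -0.004 and 0.006 m and value of joint carriage below 0.006 m and value of joint dial below 0.12 rad); the robot touches nothing.
It fails at once if the dial is turned up beyond its second tick while the carriage is not home under the head (value of joint dial above 0.75 rad and value of joint carriage below 0.12 m).
It fails at once if the shaker is shoved aside or knocked over (distance of shaker from where it was at the start of the episode above 0.04 m or angle between shaker's own z axis and vertical above 0.5 rad).
It fails at once if the jam jar is shoved aside or knocked over (distance of jam from where it was at the start of the episode above 0.04 m or angle between jam's own z axis and vertical above 0.5 rad).
It fails at once if the sauce bottle is shoved aside or knocked over (distance of sauce from where it was at the start of the episode above 0.04 m or angle between sauce's own z axis and vertical above 0.5 rad).
It fails at once if the mandarin is shoved aside (distance of mandarin from where it was at the start of the episode above 0.04 m).
Of jar0, jar1, jar2, jar3 only 2 to 3 are there at a start; the rules pass over those that are not, and their reading is None.
At some moment in a run one of caddy may be knocked a few centimetres aside while the robot is not near it.
It also fails if it takes over 210 s, if anything falls off the work surface, if the arm or the gripper's body presses on something with over 40 N, if the wrist force passes 120 N, or if a joint passes its speed limit or range.

ROBOT

A 6-joint arm with a two-finger parallel gripper is mounted at the origin on a cart in front of the work surface, level with it; the furniture and walls round the work are solid. World frame = base frame: x ahead of the robot, y to its left, z up, the work surface at z = 0. Lengths are in m, angles in degrees, forces in N, time in s.
With the tool pointing down it reaches from about 0.3 to 0.75 m from the base axis. Payload 8.5 kg.
Tool frame: the origin (TCP) lies at the very end of the fingers, on their centre line; the grasp point (between the pads) lies 19 mm behind it (env.grasp_offset is the distance from the TCP to the grasp point, in m); y points along the fingers, z is the direction in which the jaws open and shut, and the axes are right-handed (so a half turn about y gives the same grasp; the last joint's range is limited). The gripper opens to 85 mm and grips with 20 to 120 N. Pads are 22 mm wide; open, the fingers measure 114 mm over their backs; the gripper's body (76 mm by 85 mm) begins 54 mm behind the grasp point. The pads swing forward as they close: fully open they stand 13 mm farther back than shut.
Start: joints at [-12.336, 21.807, 74.336, -0, 83.858, -12.336], TCP at [0.55, 0, 0.231] pointing down, gripper open.
Joint ranges: [-178.18, 178.18], [-50.72, 133.34], [12.68, 142.11], [-81.47, 261.47], [9.98, 163.14], [-165.26, 165.26]. Speed limits (degrees/s): [136.94, 136.94, 180, 180, 180, 180].

INTERFACE

Orientations are given as a 3x3 rotation matrix whose columns are the frame's x, y, z axes.
In Python, from rig import env gives the robot as it stands. The module is installed in compiled form; this text tells all that it offers.
- The arm moves only by the shell command python3 -m pendant 'ROWS' [FORCE]. ROWS is JSON, a list of rows, each a list of 3 entries, a list of its own where there are three numbers: the shift along the world's x, y, z as a fraction of full scale, then the turn about the world's z as a fraction of full scale, then the opening, from 0 (shut) to 1 (fully open). A call has 1 to 12 rows; each row shifts and turns the commanded pose from where the row before left it; what a row does not reach is not made up. Full scale, the value 1, is 30 mm for a shift and 5 degrees for a turn. A row lasts 1/12 s, in which the tool goes at most 41.7 mm and 7.16 degrees, less where a joint would pass 70% of its speed; a pose out of reach is approached as far as the arm can. A call with a number of a shift or a turn outside -1 to 1 is refused whole. A call with a gripper value outside its range is refused whole. The fingers move at their own pace and stop on an object; FORCE is the grip in N (left out, the last holds). Time passes only in rows, so rows that do not move let the fingers close. It gives the time, the measured TCP pose, the force and the opening at its end, in the units of the state.
- env.observe(): the state, without advancing time (a new reading comes with each control period).
- env.get_image(name): name is "scene" or "side" or "wrist"; returns (picture, depth): 480x640x3 uint8, red, green, blue; 480x640 float32, m along the optical axis (not along the pixel's ray), 0 where there is no reading.
- env.camera_model(name): a dict with "camera_matrix" (3x3 intrinsics, pixels), "dist_coeffs" ([k1, k2, p1, p2, k3] as OpenCV has them; the pictures are not rectified), "R" (3x3) and "t" (3): a world point X has camera coordinates R X + t; the wrist camera has in their place "tool_from_camera" (4x4, takes a point from camera to tool coordinates, whose origin is the TCP and whose axes are the tool frame's). Camera axes: x right, y down, z forward; pixel columns grow to the right and rows downward; lengths in m; the calibration is good to about 2 mm. A picture is of the moment at which its call begins: read the wrist's pose just before it. camera_model takes no time and is no camera call.
- env.close_job(): hands the job in, once; it reports no verdict.
The state is a dict: "time_s": time; "q": joint angles; "qvel": joint speeds; "joint_efforts": joint torques, N m; "position": TCP position; "tool_rot": TCP orientation; "ft_force": force on the tool from outside, world axes, zero at the start; "wrist_torque": the same for the moment, N m; "grip_width": finger opening in m.
Only numpy, scipy, OpenCV 4.12 (cv2) and the standard library are available. Lean on these libraries where they do the work, as an engineer would, in place of code of your own. Each camera call takes 0.05 s, during which the arm holds its last target.

## Working session

There is one attempt and no reset: what is moved stays moved. The work goes in short steps, Python scripts to look and compute and a shell command to move; the robot and the scene stay as the last step left them, time stands still between calls to the robot, and variables do not carry over. Pictures are saved under pics/ and viewed, and the job is handed in when it is done.

```bash
mkdir -p pics; ls; python3 - <<'E'
from rig import env
import cv2, numpy as np
s=env.observe(); print({k:np.round(v,4).tolist() for k,v in s.items()}, env.grasp_offset)
for n in ["scene","side","wrist"]:
    im,d=env.get_image(n); cv2.imwrite(f"pics/{n}0.png",im[:,:,::-1]); np.save(f"pics/{n}0.npy",d)
    m=env.camera_model(n); print(n,{k:np.round(v,4).tolist() for k,v in m.items()})
E
```

```text
pics
{'time_s': 0.0, 'q': [-12.3355, 21.8424, 74.3865, 0.0012, 83.8584, -12.3361], 'qvel': [-0.0527, 0.0032, 0.0313, -0.083, 0.0452, 0.0228], 'joint_efforts': [-0.001, -44.8467, -23.1286, -0.0003, 0.0047, 0.0], 'position': [0.5497, 0.0001, 0.2307], 'tool_rot': [[0.0, -0.0015, 1.0], [-1.0, 0.0003, 0.0], [-0.0003, -1.0, -0.0015]], 'ft_force': [0.2573, 0.2157, -0.7425], 'wrist_torque': [-0.0059, 0.0268, -0.0323], 'grip_width': 0.0853} 0.0187
scene {'camera_matrix': [[610.9387, 0.0, 324.8407], [0.0, 610.9387, 235.9709], [0.0, 0.0, 1.0]], 'dist_coeffs': [-0.0949, 0.0, 0.0, 0.0, 0.0], 'R': [[-0.9761, 0.2171, -0.0094], [0.1384, 0.5877, -0.7971], [-0.1675, -0.7794, -0.6037]], 't': [0.5031, 0.1667, 1.7024]}
side {'camera_matrix': [[511.029, 0.0, 323.2642], [0.0, 511.029, 237.3602], [0.0, 0.0, 1.0]], 'dist_coeffs': [-0.0187, 0.0, 0.0, 0.0, 0.0], 'R': [[0.3895, -0.921, 0.0035], [-0.7353, -0.3133, -0.601], [0.5546, 0.2316, -0.7993]], 't': [-0.2159, 0.5389, 1.0149]}
wrist {'camera_matrix': [[393.6681, 0.0, 326.8869], [0.0, 393.6681, 237.4374], [0.0, 0.0, 1.0]], 'dist_coeffs': [-0.0629, 0.0, 0.0, 0.0, 0.0], 'tool_from_camera': [[0.0001, 0.9659, 0.259, -0.0648], [-0.0001, -0.259, 0.9659, -0.1431], [1.0, -0.0001, 0.0001, 0.0005], [0.0, 0.0, 0.0, 1.0]]}
```

View pics/scene0.png

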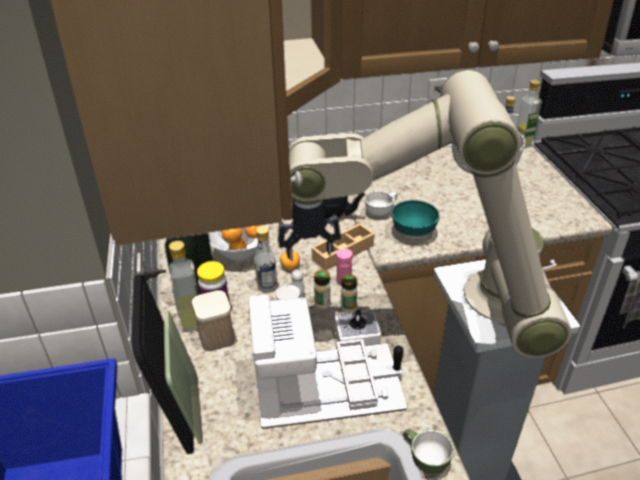

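View pics/side0.png

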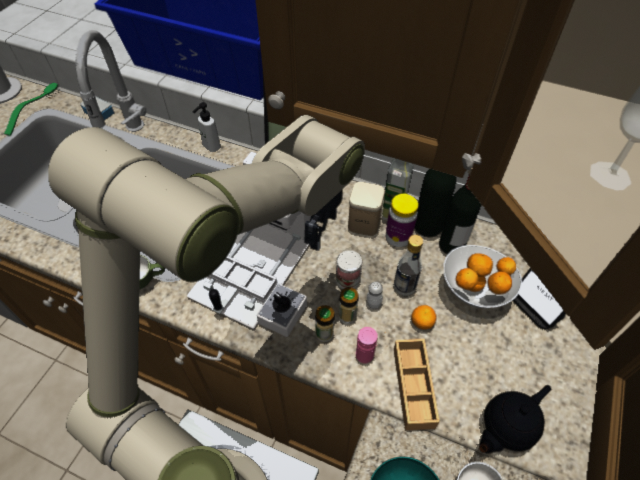

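View pics/wrist0.png

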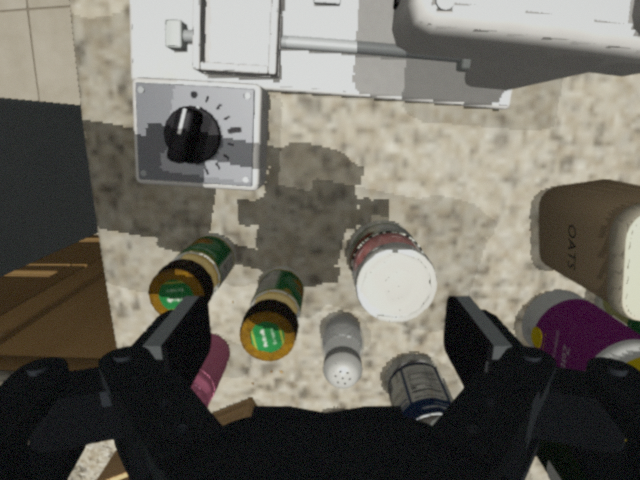

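```bash
python3 - <<'E'
import cv2
a=cv2.imread('pics/side0.png')[180:440,170:560]; cv2.imwrite('pics/side0c.png',cv2.resize(a,None,fx=2,fy=2,interpolation=3))
a=cv2.imread('pics/scene0.png')[210:430,150:450]; cv2.imwrite('pics/scene0c.png',cv2.resize(a,None,fx=2.6,fy=2.6,interpolation=3))
E
```

```text
(no output)
```

View pics/side0c.png

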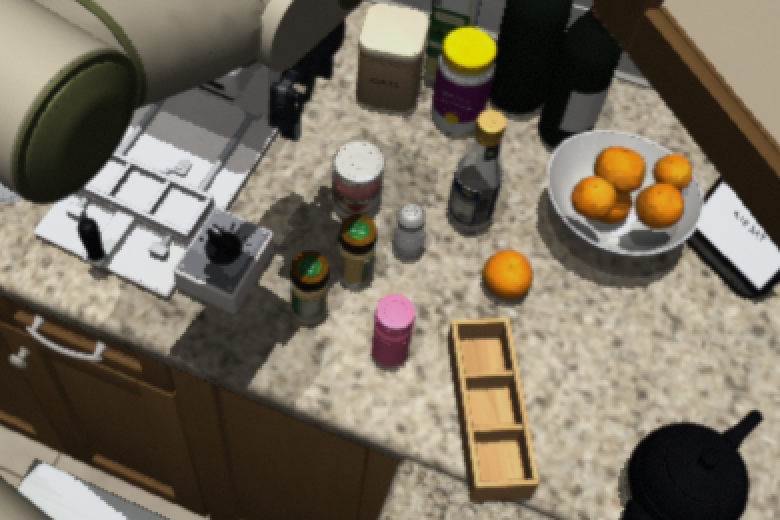

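View pics/scene0c.png

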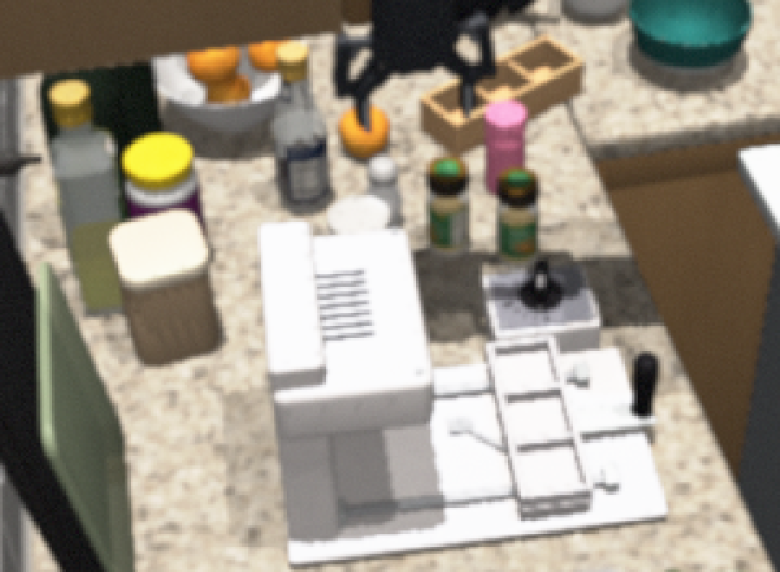

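```bash
cat > h.py <<'E'
from rig import env
import cv2, numpy as np
def snap(n,name=None):
    s=env.observe(); im,d=env.get_image(n)
    if name: cv2.imwrite(f"pics/{name}.png",im[:,:,::-1])
    return s,im,d
def ext(n,s):
    m=env.camera_model(n); K=np.array(m['camera_matrix']); D=np.array(m['dist_coeffs'])
    if n=='wrist':
        T=np.array(m['tool_from_camera']); R0=np.array(s['tool_rot']); p=np.array(s['position'])
        A=R0@T[:3,:3]; c=R0@T[:3,3]+p
    else:
        R=np.array(m['R']); A=R.T; c=-R.T@np.array(m['t'])
    return K,D,A,c
def cloud(n,s,d):
    K,D,A,c=ext(n,s); v,u=np.mgrid[0:480,0:640]
    r=cv2.undistortPoints(np.stack([u.ravel(),v.ravel()],1).astype(float)[:,None],K,D)[:,0]
    X=np.c_[r,np.ones(len(r))]*d.ravel()[:,None]
    return (X@A.T+c).reshape(480,640,3)
def px2w(n,s,uv,z):
    K,D,A,c=ext(n,s); r=cv2.undistortPoints(np.array(uv,float).reshape(-1,1,2),K,D)[:,0]
    w=np.c_[r,np.ones(len(r))]@A.T
    return c+w*((np.broadcast_to(z,len(r))-c[2])/w[:,2])[:,None]
def w2px(n,s,P):
    K,D,A,c=ext(n,s); P=np.array(P,float).reshape(-1,3)
    return cv2.projectPoints((P-c)@A,np.zeros(3),np.zeros(3),K,D)[0][:,0]
def ortho(n,s,im,d,name,x0,x1,y0,y1,mm=1.0,zmax=.4):
    P=cloud(n,s,d).reshape(-1,3); C=im.reshape(-1,3); ok=(d.ravel()>0)&(P[:,2]<zmax)&(P[:,2]>-.05)
    P,C=P[ok],C[ok]; o=np.argsort(P[:,2]); P,C=P[o],C[o]
    r=((x1-P[:,0])*1000/mm).astype(int); q=((y1-P[:,1])*1000/mm).astype(int)
    H=int((x1-x0)*1000/mm); W=int((y1-y0)*1000/mm); g=(r>=0)&(r<H)&(q>=0)&(q<W)
    M=np.zeros((H,W,3),np.uint8); Z=np.zeros((H,W)); M[r[g],q[g]]=C[g]; Z[r[g],q[g]]=P[g,2]
    if name: cv2.imwrite(f"pics/{name}.png",M[:,:,::-1])
    return M,Z
E
python3 - <<'E'
from h import *
s=env.observe()
for n in ["scene","side","wrist"]:
    im=cv2.imread(f'pics/{n}0.png')[:,:,::-1]; d=np.load(f'pics/{n}0.npy')
    P=cloud(n,s,d); 
    M,Z=ortho(n,s,im,d,n+"o",.25,.8,-.55,.25)
    q=P[(d>0)]; h,e=np.histogram(q[:,2],np.arange(-.02,.25,.005)); print(n,h)
E
```

```text
scene [  632   688  1837 15048 22662  7659  4109  4173  1624  1729  2189  2691
  1775  1482  1982  1395  1125   798   839   759   720   694   794   715
   776   992   871   876  1204   989   728   734   837   986   888  1762
  2881  2088  1049  1061  1091  1072  1117  1183  1148  1220  1469  2689
  1062   930   930  1184  1927]
side [  436   565  2379 32552 27454  4409  3650  3366  1466  1615  1952  1959
  1711  2186  2391  1489  1281  1164  1202  1209  1133  1213  1438  1279
  1478  1636  1230  1049  1430   884   627   468   557   676   871  4276
  3893   909   803   904  1147  1525  2238  1272  1007  1030  1089  1340
   698   540   508   539   515]
wrist [   16    17    31 23723 79628  1131  2019 18120  1571  3350  2415  5851
  1969  2360 11338  4240  2951  2043  1910  2037  1725  3275  5788  2166
  1616  4109   948   929  2113   158   114    20     2     0     0     0
     0   159   566   621   721   721   746   775   781  1758  3919  4993
    30     0     0     0    42]
```

View pics/sideo.png

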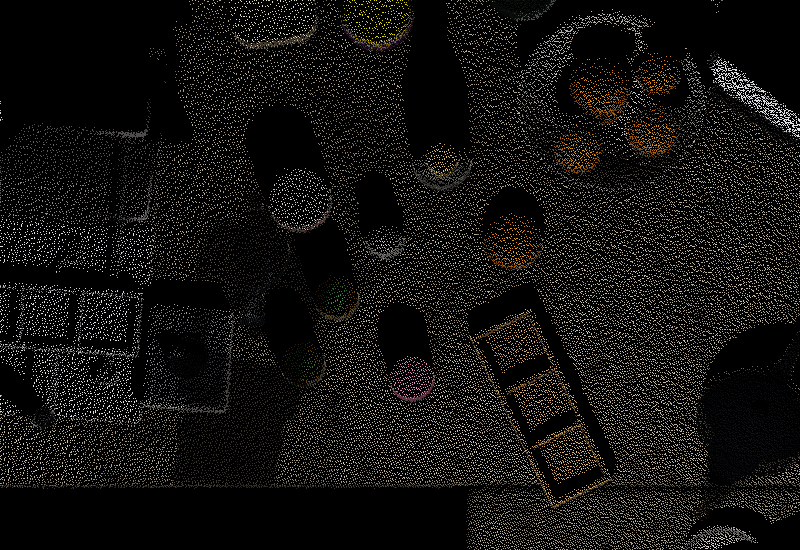

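View pics/wristo.png

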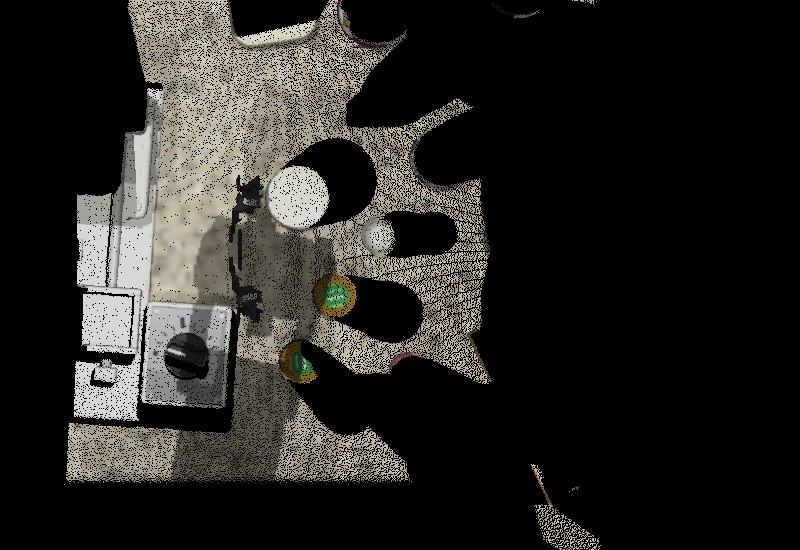

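View pics/sceneo.png

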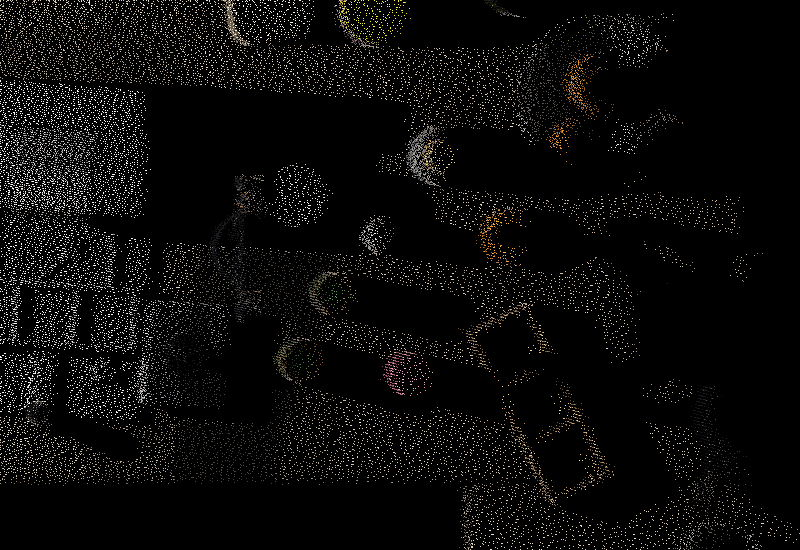

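```bash
python3 - <<'E'
from h import *
s=env.observe()
im={};Pd={}
for n in ["scene","side","wrist"]:
    im[n]=cv2.imread(f'pics/{n}0.png')[:,:,::-1]; d=np.load(f'pics/{n}0.npy')
    P=cloud(n,s,d); P[d<=0]=np.nan; Pd[n]=P
# cabinet side cam pixels
for uv in [(330,60),(300,105),(400,130),(480,60),(540,60),(560,140),(600,250)]: print('cab',uv,Pd['side'][uv[1],uv[0]].round(3))
for uv in [(150,60),(200,200),(270,100),(300,110)]: print('cabscene',uv,Pd['scene'][uv[1],uv[0]].round(3))
from scipy.optimize import least_squares
def circ(P,c0,zlo,zhi,rad):
    q=P.reshape(-1,3); k=(np.hypot(q[:,0]-c0[0],q[:,1]-c0[1])<rad+.008)&(q[:,2]>zlo)&(q[:,2]<zhi); q=q[k]
    return len(q),np.nanmean(q,0).round(4),np.nanmin(q,0).round(4),np.nanmax(q,0).round(4)
for nm,c,r,zt in [('A',(.439,-.052),.022,.105),('B',(.504,-.085),.022,.105),('pink',(.42,-.16),.024,.105)]:
  for n in Pd: print(nm,n,circ(Pd[n],c,zt-.004,zt+.004,r))
E
```

```text
cab (330, 60) [0.62  0.018 0.628]
cab (300, 105) [0.611 0.073 0.522]
cab (400, 130) [ 0.616 -0.121  0.525]
cab (480, 60) [ 0.609 -0.223  0.699]
cab (540, 60) [ 0.556 -0.299  0.752]
cab (560, 140) [ 0.76  -0.397  0.479]
cab (600, 250) [ 0.527 -0.491  0.474]
cabscene (150, 60) [0.826 0.145 0.812]
cabscene (200, 200) [0.781 0.149 0.539]
cabscene (270, 100) [0.638 0.147 0.722]
cabscene (300, 110) [ 0.413 -0.859  0.212]
A scene (125, array([ 0.4397, -0.0493,  0.1059]), array([ 0.4189, -0.0729,  0.1013]), array([ 0.4602, -0.0252,  0.1089]))
A side (245, array([ 0.4352, -0.0536,  0.105 ]), array([ 0.4139, -0.0748,  0.1011]), array([ 0.4576, -0.0321,  0.109 ]))
A wrist (1733, array([ 0.4366, -0.0455,  0.1058]), array([ 0.4163, -0.0675,  0.101 ]), array([ 0.4595, -0.03  ,  0.1086]))
B scene (119, array([ 0.5054, -0.0807,  0.1058]), array([ 0.486 , -0.1077,  0.1013]), array([ 0.5252, -0.0606,  0.1089]))
B side (235, array([ 0.5013, -0.0867,  0.105 ]), array([ 0.4805, -0.1083,  0.1012]), array([ 0.5244, -0.0655,  0.109 ]))
B wrist (2342, array([ 0.5051, -0.0835,  0.1058]), array([ 0.483 , -0.1062,  0.101 ]), array([ 0.5267, -0.0636,  0.1085]))
pink scene (107, array([ 0.4256, -0.1567,  0.1058]), array([ 0.4042, -0.1827,  0.1014]), array([ 0.4467, -0.1338,  0.109 ]))
pink side (269, array([ 0.4215, -0.1619,  0.1047]), array([ 0.4005, -0.1832,  0.1011]), array([ 0.4431, -0.1404,  0.1086]))<stdin>:13: RuntimeWarning: Mean of empty slice
Traceback (most recent call last):
ValueError: zero-size array to reduction operation fmin which has no identity
```

```bash
python3 -m pendant '[[[-0.33,0.67,0.17],0,1],[[-0.33,0.67,0.17],0,1],[[-0.33,0.67,0.17],0,1],[[-0.33,0.67,0.17],0,1],[[-0.33,0.67,0.17],0,1],[[-0.33,0.67,0.17],0,1],[[-0.33,0.67,0.17],0,1],[[-0.33,0.67,0.17],0,1],[[-0.33,0.67,0.17],0,1],[[-0.33,0.67,0.17],0,1],[[0,0,0],0,1],[[0,0,0],0,1]]' 40
python3 - <<'E'
from h import *
s,im,d=snap('wrist','w1'); np.save('pics/w1.npy',d); print(s['position'],s['q'],s['ft_force'])
M,Z=ortho('wrist',s,im,d,'w1o',.3,.75,-.1,.4,mm=0.8)
E
```

```text
time_s: 1.15
position: [0.4506, 0.2016, 0.2824]
tool_rot: [[0.002, 0.0, 1.0], [-1.0, -0.0, 0.002], [0.0, -1.0, 0.0]]
ft_force: [0.6, -0.3, -0.5]
grip_width: 0.0856
[0.45063743 0.20158838 0.28240285] [ 1.03358330e+01  1.41255656e+01  7.71949591e+01 -7.79685569e-03
  8.86611765e+01  1.02272316e+01] [ 0.55977073 -0.34280452 -0.52544323]
```

View pics/w1.png

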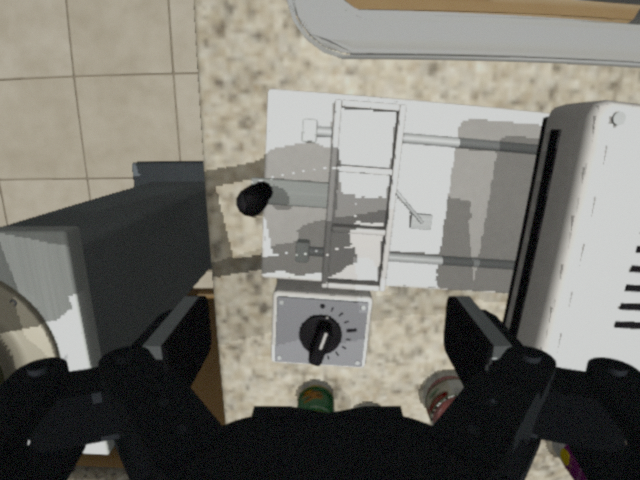

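View pics/w1o.png

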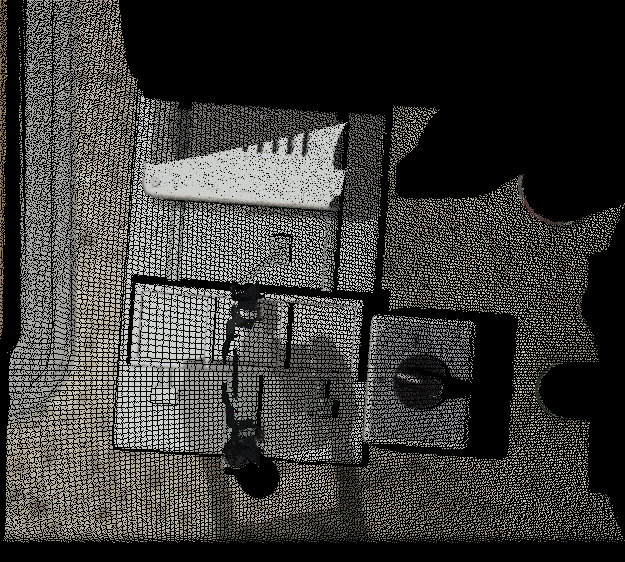

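```bash
python3 - <<'E'
import cv2
a=cv2.imread('pics/w1.png')[85:375,230:430]; cv2.imwrite('pics/w1c.png',cv2.resize(a,None,fx=2.06,fy=2.06,interpolation=2).copy()); 
a=cv2.imread('pics/w1.png')[85:215,310:430]; cv2.imwrite('pics/w1c1.png',cv2.resize(a,None,fx=4.5,fy=4.5,interpolation=2))
a=cv2.imread('pics/w1.png')[210:375,260:400]; cv2.imwrite('pics/w1c2.png',cv2.resize(a,None,fx=3.6,fy=3.6,interpolation=2))
E
```

```text
(no output)
```

View pics/w1c1.png

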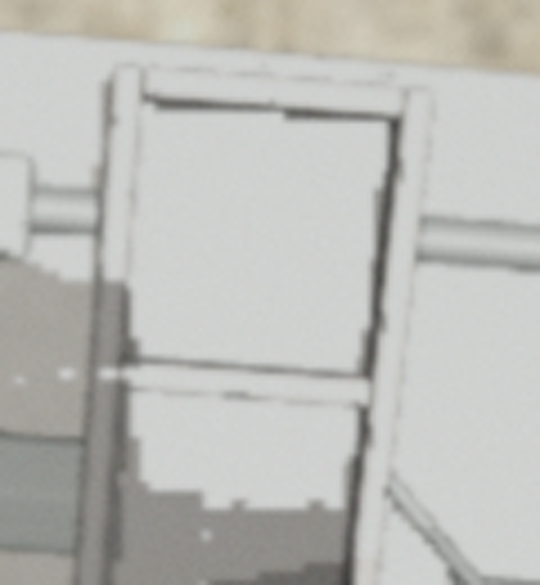

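View pics/w1c2.png

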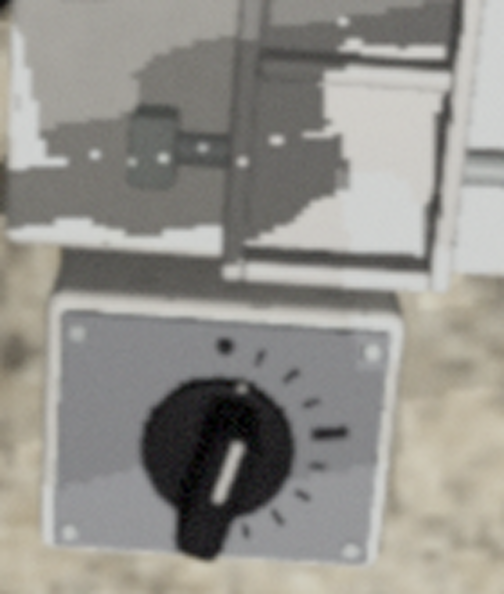

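```bash
python3 - <<'E'
from h import *
s=env.observe()
C=px2w('wrist',s,[(336.2,99.7),(406,105.4),(321.9,287.2),(383.1,290.6)],.052); print(C.round(4))
m=C.mean(0); print('tray',m, 'len',np.linalg.norm(C[0]-C[2]),np.linalg.norm(C[1]-C[3]),np.linalg.norm(C[0]-C[1]),np.linalg.norm(C[2]-C[3]))
yv=(C[0]-C[2]+C[1]-C[3]); xv=C[1]-C[0]+C[3]-C[2]; print('yaw deg',np.degrees(np.arctan2(-yv[0],yv[1])),np.degrees(np.arctan2(xv[1],xv[0])))
f=lambda x,y:(260+x/3.6,210+y/3.6)
# box top corners z=.054, off dot, thick mark
B=px2w('wrist',s,[f(54,297),f(405,318),f(375,562),f(44,545)],.054); print(B.round(4),B.mean(0))
print('off,mark',px2w('wrist',s,[f(225,345),f(330,433)],.054).round(4))
print('line',px2w('wrist',s,[f(238,440),f(218,502)],.087).round(4), 'line@', )
d=np.load('pics/w1.npy'); P=cloud('wrist',s,d); 
q=P[(d>0)&(np.abs(P[...,0]-.445)<.04)&(np.abs(P[...,1]-.064)<.04)&(P[...,2]>.078)]; print(len(q),q.mean(0),q.min(0),q.max(0)); xy=q[:,:2]; r=cv2.minAreaRect((xy*1000).astype(np.float32)); print(r)
# handle from scene/side
q=P[(d>0)&(np.abs(P[...,0]-.37)<.06)&(np.abs(P[...,1]-.2)<.06)&(P[...,2]>.09)&(P[...,2]<.12)]; print('handle',len(q),q.mean(0),q.min(0),q.max(0))
# box-top from cloud
E
```

```text
[[0.4598 0.2945 0.052 ]
 [0.5232 0.2899 0.052 ]
 [0.4464 0.1132 0.052 ]
 [0.5089 0.1095 0.052 ]]
tray [0.48457235 0.20177926 0.052     ] len 0.1817947685521281 0.18100031778073933 0.06363670909366716 0.06258161778180105
yaw deg -4.386340391071494 -3.806945246674584
[[0.3987 0.1082 0.054 ]
 [0.4981 0.1018 0.054 ]
 [0.4918 0.0225 0.054 ]
 [0.3927 0.0281 0.054 ]] [0.44531674 0.06513794 0.054     ]
off,mark [[0.447  0.0935 0.054 ]
 [0.4774 0.0656 0.054 ]]
line [[0.4508 0.0813 0.087 ]
 [0.4454 0.0627 0.087 ]] line@
556 [0.44415307 0.06619616 0.08631501] [0.43273203 0.044559   0.07823452] [0.45552506 0.08280103 0.08951635]
((444.13555908203125, 63.91917419433594), (39.160377502441406, 14.386382102966309), 71.72372436523438)
handle 728 [0.38897466 0.21068761 0.10441093] [0.37513603 0.19728452 0.09005753] [0.39984427 0.22136617 0.10993075]
```

```bash
python3 -m pendant '[[[0.18,-0.95,-0.27],0.6,1],[[0.18,-0.95,-0.27],0.6,1],[[0.18,-0.95,-0.27],0.6,1],[[0.18,-0.95,-0.27],0.6,1],[[0.18,-0.95,-0.27],0.6,1],[[0.18,-0.95,-0.27],0.6,1],[[0.18,-0.95,-0.27],0.6,1],[[0.18,-0.95,-0.27],0.6,1],[[0.18,-0.96,-0.27],0.6,1],[[0.18,-1,-0.3],0.6,0.8],[[0,0,0],0,0.8],[[0,0,0],0,0.8]]' 40
python3 - <<'E'
from h import *
s,im,d=snap('wrist','w2'); np.save('pics/w2.npy',d); print(s['position'],s['q'],s['ft_force'])
P=cloud('wrist',s,d)
for c in [(.5045,-.0853),(.4375,-.0515)]:
  q=P[(d>0)&(np.hypot(P[...,0]-c[0],P[...,1]-c[1])<.032)&(np.abs(P[...,2]-.105)<.004)]
  if len(q): print(len(q),q.mean(0),(q.min(0)+q.max(0))/2,np.ptp(q,axis=0),cv2.minEnclosingCircle((q[:,:2]*1000).astype(np.float32)))
E
```

```text
time_s: 2.2
position: [0.5046, -0.0878, 0.1994]
tool_rot: [[0.496, -0.002, 0.868], [-0.868, 0.001, 0.496], [-0.002, -1.0, -0.001]]
ft_force: [-0.2, 0.1, 0.8]
grip_width: 0.0683
[ 0.50464344 -0.08782765  0.19935014] [-2.31328543e+01  1.96293346e+01  8.33462679e+01 -2.16932927e-03
  7.71518492e+01 -5.28991193e+01] [-0.23061805  0.11307466  0.8269379 ]
3658 [ 0.50374422 -0.08451782  0.10586607] [ 0.50415926 -0.0852025   0.10476523] [0.04314583 0.04272243 0.00751932] ((504.1614685058594, -85.25666809082031), 21.674779891967773)
4346 [ 0.43803254 -0.05113383  0.10590771] [ 0.43806247 -0.05133876  0.10484248] [0.04325079 0.04295874 0.00765585] ((437.983154296875, -51.71687316894531), 21.893938064575195)
```

View pics/w2.png

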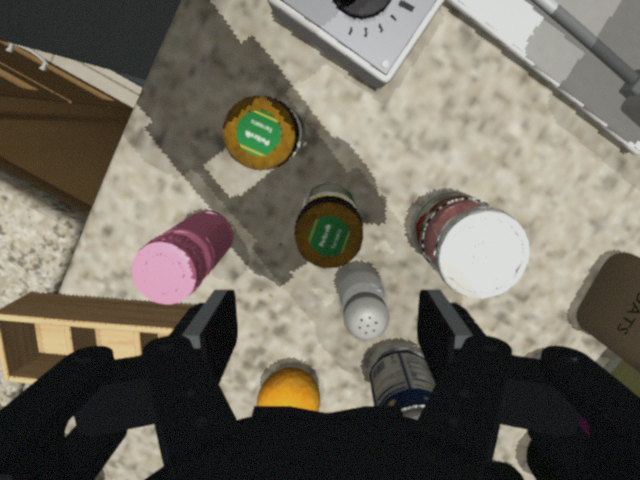

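```bash
python3 -m pendant '[[[0,0.08,-0.7],0,0.8],[[0,0,-0.7],0,0.8],[[0,0,-0.7],0,0.8],[[0,0,-0.7],0,0.8],[[0,0,-0.7],0,0.8],[[0,0,-0.5],0,0.8],[[0,0,-0.45],0,0.8],[[0,0,0],0,0.8],[[0,0,0],0,0.8]]' 40
python3 -m pendant '[[[0,0,0],0,0.1],[[0,0,0],0,0.1],[[0,0,0],0,0.1],[[0,0,0],0,0.1],[[0,0,0],0,0.1],[[0,0,0],0,0.1]]' 40
```

```text
time_s: 3.0
position: [0.5049, -0.0828, 0.0672]
tool_rot: [[0.5, -0.0, 0.866], [-0.866, 0.0, 0.5], [-0.0, -1.0, -0.0]]
ft_force: [-0.2, -0.1, 0.2]
grip_width: 0.0684
time_s: 3.5
position: [0.5054, -0.0836, 0.0682]
tool_rot: [[0.5, 0.002, 0.866], [-0.866, -0.001, 0.5], [0.002, -1.0, 0.001]]
ft_force: [-1.6, 0.8, 7.0]
grip_width: 0.0433
```

```bash
python3 -m pendant '[[[0,0,0.5],0,0.1],[[0,0,1],0,0.1],[[0,0,1],0,0.1],[[0,0,1],0,0.1],[[0,0,1],0,0.1],[[0,0,0.8],0,0.1],[[0,0,0],0,0.1]]' 40
python3 -m pendant '[[[-0.04,0.5,0],0,0.1],[[-0.04,0.9,0],0,0.1],[[-0.04,1,0],0,0.1],[[-0.04,1,0],0,0.1],[[-0.05,1,0],0,0.1],[[-0.05,1,0],0,0.1],[[-0.05,1,0],0,0.1],[[-0.05,1,0],0,0.1],[[-0.05,1,0],0,0.1],[[-0.05,1,0],0,0.1],[[-0.04,1,0],0,0.1],[[-0.04,0.6,0],0,0.1]]' 40
python3 -m pendant '[[[0,0.4,0],0,0.1],[[0,0,0],0,0.1],[[0,0,0],0,0.1]]' 40
python3 - <<'E'
from h import *
s,im,d=snap('wrist','w3'); print(s['position'],s['q'],s['ft_force'],s['grip_width'])
s,im,d=snap('scene','s3')
s,im,d=snap('side','e3')
E
```

```text
time_s: 4.08
position: [0.5065, -0.0839, 0.2312]
tool_rot: [[0.5, 0.009, 0.866], [-0.866, -0.004, 0.5], [0.008, -1.0, 0.006]]
ft_force: [0.5, -0.4, -0.6]
grip_width: 0.0435
time_s: 5.08
position: [0.4879, 0.2491, 0.2254]
tool_rot: [[0.501, -0.001, 0.865], [-0.865, 0.0, 0.501], [-0.001, -1.0, -0.0]]
ft_force: [-0.8, -0.4, -1.0]
grip_width: 0.0432
time_s: 5.33
position: [0.4887, 0.2584, 0.2256]
tool_rot: [[0.5, -0.001, 0.866], [-0.866, -0.0, 0.5], [0.0, -1.0, -0.001]]
ft_force: [-0.6, -0.2, -1.2]
grip_width: 0.0434
[0.48866854 0.25836783 0.22557044] [ 1.56020846e+01  2.23427685e+01  7.44565383e+01 -1.83933208e-02
  8.32370663e+01 -1.44273868e+01] [-0.55079272 -0.15293576 -1.17972572] 0.04339786185657881
```

View pics/w3.png

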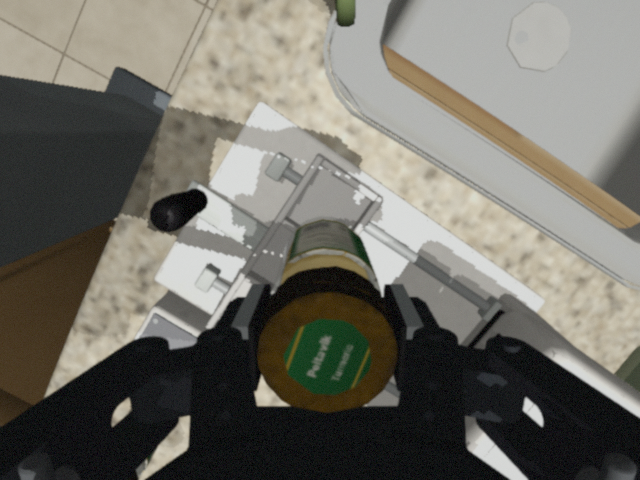

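View pics/s3.png

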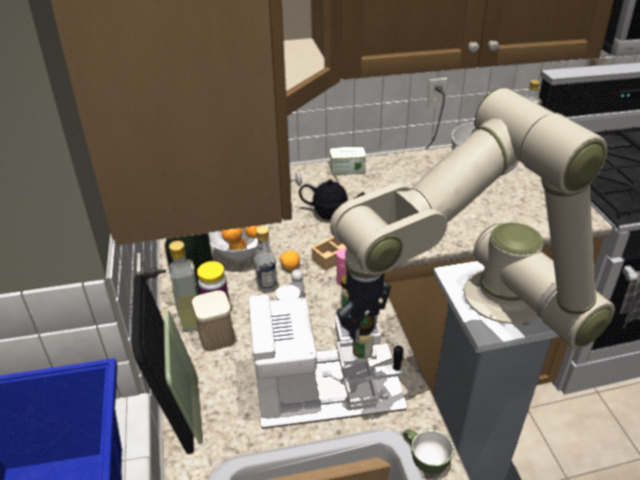

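```bash
python3 -m pendant '[[[0,0.07,-0.7],0,0.1],[[0,0,-0.7],0,0.1],[[0,0,-0.7],0,0.1],[[0,0,-0.7],0,0.1],[[0,0,-0.5],0,0.1],[[0,0,-0.4],0,0.1],[[0,0,-0.1],0,0.1],[[0,0,-0.05],0,0.1],[[0,0,-0.05],0,0.1],[[0,0,0],0,0.1],[[0,0,0],0,0.1]]' 40
python3 - <<'E'
from h import *
s,im,d=snap('side','e4'); print(s['position'],s['ft_force'])
E
```

```text
time_s: 6.4
position: [0.4891, 0.2607, 0.1097]
tool_rot: [[0.5, 0.001, 0.866], [-0.866, 0.0, 0.5], [0.0, -1.0, 0.001]]
ft_force: [0.1, -0.2, -0.8]
grip_width: 0.0432
[0.48913865 0.2606558  0.10966967] [ 0.09034956 -0.21387676 -0.79632103]
```

View pics/e4.png

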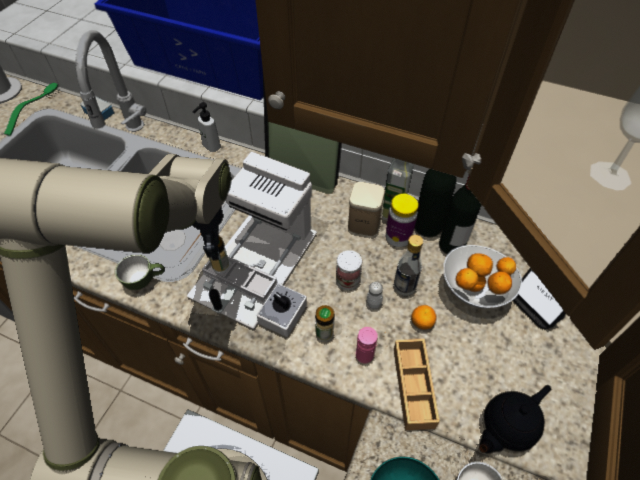

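```bash
python3 -m pendant '[[[0,0,-0.1],0,0.1],[[0,0,-0.05],0,0.1],[[0,0,0],0,0.1],[[0,0,0],0,0.1]]' 40; python3 -m pendant '[[[0,0,-0.05],0,0.1],[[0,0,0],0,0.1],[[0,0,0],0,0.1]]' 40
```

```text
time_s: 6.78
position: [0.4888, 0.2607, 0.1044]
tool_rot: [[0.5, -0.0, 0.866], [-0.866, -0.0, 0.5], [-0.0, -1.0, -0.0]]
ft_force: [0.5, 0.5, -0.5]
grip_width: 0.0431
time_s: 7.03
position: [0.4891, 0.2608, 0.1041]
tool_rot: [[0.5, 0.002, 0.866], [-0.866, 0.0, 0.5], [0.001, -1.0, 0.002]]
ft_force: [-2.6, -1.7, 8.6]
grip_width: 0.0434
```

```bash
python3 -m pendant '[[[0,0,0],0,0.75],[[0,0,0],0,0.75],[[0,0,0],0,0.75],[[0,0,0],0,0.75],[[0,0,0],0,0.75],[[0,0,0.5],0,0.75],[[0,0,1],0,0.75],[[0,0,1],0,0.75],[[0,0,1],0,0.75],[[0,0,0.3],0,0.75],[[0,0,0],0,0.75]]' 40
python3 -m pendant '[[[-0.14,-0.5,0],0,0.75],[[-0.14,-0.9,0],0,0.75],[[-0.14,-0.9,0],0,0.75],[[-0.14,-0.9,0],0,0.75],[[-0.14,-0.9,0],0,0.75],[[-0.14,-0.9,0],0,0.75],[[-0.14,-0.9,0],0,0.75],[[-0.14,-0.9,0],0,0.75],[[-0.14,-0.9,0],0,0.75],[[-0.14,-0.9,0],0,0.75],[[-0.14,-0.9,0],0,0.75],[[-0.14,-0.9,0],0,0.75]]' 40
python3 - <<'E'
from h import *
s,im,d=snap('side','e5'); print(s['position'],s['ft_force'])
s,im,d=snap('wrist','w5'); P=cloud('wrist',s,d)
for c in [(.4889,.2606),(.438,-.0515)]:
 for z in (.105,.141):
  q=P[(d>0)&(np.hypot(P[...,0]-c[0],P[...,1]-c[1])<.032)&(np.abs(P[...,2]-z)<.004)]
  if len(q): print(z,len(q),(q.min(0)+q.max(0))/2,np.ptp(q,axis=0))
a=cv2.imread('pics/e5.png')[200:400,170:400]; cv2.imwrite('pics/e5c.png',cv2.resize(a,None,fx=3,fy=3,interpolation=2))
E
```

```text
time_s: 7.95
position: [0.4896, 0.261, 0.2192]
tool_rot: [[0.5, 0.005, 0.866], [-0.866, 0.001, 0.5], [0.001, -1.0, 0.005]]
ft_force: [0.1, 0.2, -1.2]
grip_width: 0.0643
time_s: 8.95
position: [0.4373, -0.0523, 0.2153]
tool_rot: [[0.5, -0.003, 0.866], [-0.866, 0.001, 0.5], [-0.002, -1.0, -0.002]]
ft_force: [0.6, 0.3, -0.1]
grip_width: 0.064
[ 0.43734925 -0.05232676  0.21531393] [ 0.59518839  0.26519199 -0.13766414]
0.105 3251 [ 0.4376602  -0.0517726   0.10488588] [0.04272213 0.04306815 0.00761149]
```

View pics/e5c.png

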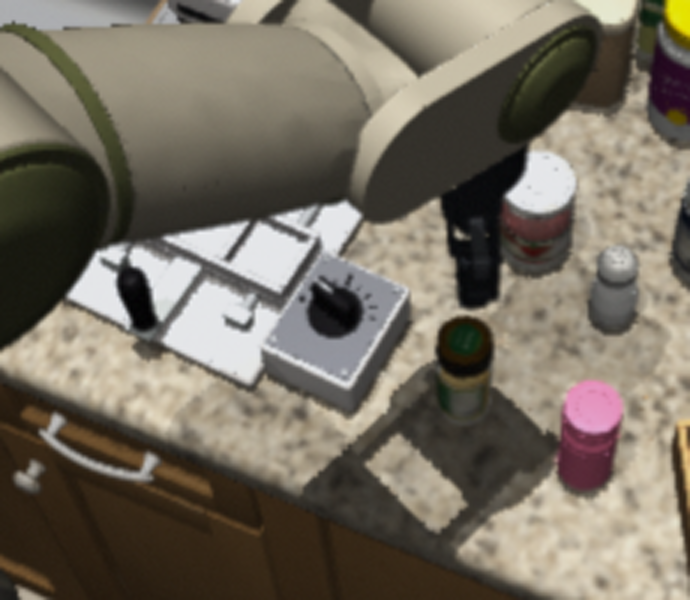

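View pics/w5.png

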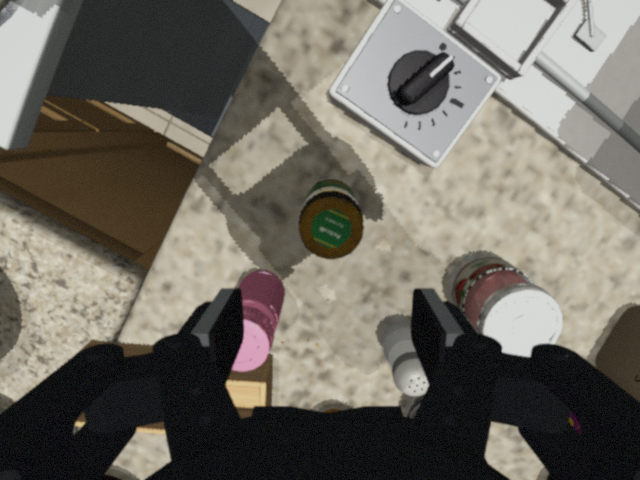

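```bash
python3 -m pendant '[[[0.01,0.02,-0.8],0,0.75],[[0,0,-0.8],0,0.75],[[0,0,-0.8],0,0.75],[[0,0,-0.8],0,0.75],[[0,0,-0.8],0,0.75],[[0,0,-0.6],0,0.75],[[0,0,-0.34],0,0.75],[[0,0,0],0,0.75],[[0,0,0],0,0.75]]' 40
python3 -m pendant '[[[0,0,0],0,0.1],[[0,0,0],0,0.1],[[0,0,0],0,0.1],[[0,0,0],0,0.1],[[0,0,0],0,0.1]]' 40
python3 -m pendant '[[[0,0,0.5],0,0.1],[[0,0,1],0,0.1],[[0,0,1],0,0.1],[[0,0,1],0,0.1],[[0,0,1],0,0.1],[[0,0,0.8],0,0.1],[[0,0,0],0,0.1]]' 40
```

```text
time_s: 9.8
position: [0.4381, -0.05, 0.068]
tool_rot: [[0.5, -0.002, 0.866], [-0.866, 0.001, 0.5], [-0.002, -1.0, -0.002]]
ft_force: [0.7, -0.1, 0.1]
grip_width: 0.0644
time_s: 10.22
position: [0.4389, -0.0508, 0.0694]
tool_rot: [[0.5, 0.001, 0.866], [-0.866, -0.001, 0.5], [0.001, -1.0, 0.001]]
ft_force: [-1.1, 0.2, 6.8]
grip_width: 0.0431
time_s: 10.8
position: [0.4402, -0.0512, 0.2321]
tool_rot: [[0.5, 0.008, 0.866], [-0.866, -0.003, 0.5], [0.007, -1.0, 0.005]]
ft_force: [0.4, -0.6, -0.4]
grip_width: 0.0429
```

```bash
python3 -m pendant '[[[0.15,0.5,0],0,0.1],[[0.2,0.9,0],0,0.1],[[0.2,0.9,0],0,0.1],[[0.2,0.9,0],0,0.1],[[0.2,0.9,0],0,0.1],[[0.2,0.9,0],0,0.1],[[0.2,0.9,0],0,0.1],[[0.1,0.5,0],0,0.1],[[0,0,0],0,0.1],[[0,0,0],0,0.1],[[0,0,0],0,0.1]]' 40
python3 - <<'E'
from h import *
s,im,d=snap('wrist','w6'); print(s['position'],s['ft_force'])
s,im,d=snap('side','e6'); 
a=cv2.imread('pics/e6.png')[200:400,170:400]; cv2.imwrite('pics/e6c.png',cv2.resize(a,None,fx=3,fy=3,interpolation=2))
E
```

```text
time_s: 11.72
position: [0.4819, 0.1407, 0.2272]
tool_rot: [[0.5, -0.001, 0.866], [-0.866, -0.0, 0.5], [-0.0, -1.0, -0.001]]
ft_force: [0.6, -0.1, -1.6]
grip_width: 0.0429
[0.48187112 0.14073255 0.22718776] [ 0.55944891 -0.05340897 -1.61173007]
```

View pics/w6.png

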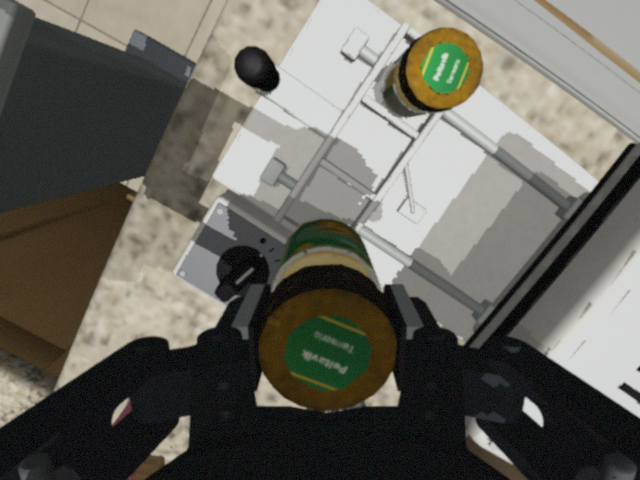

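View pics/e6c.png

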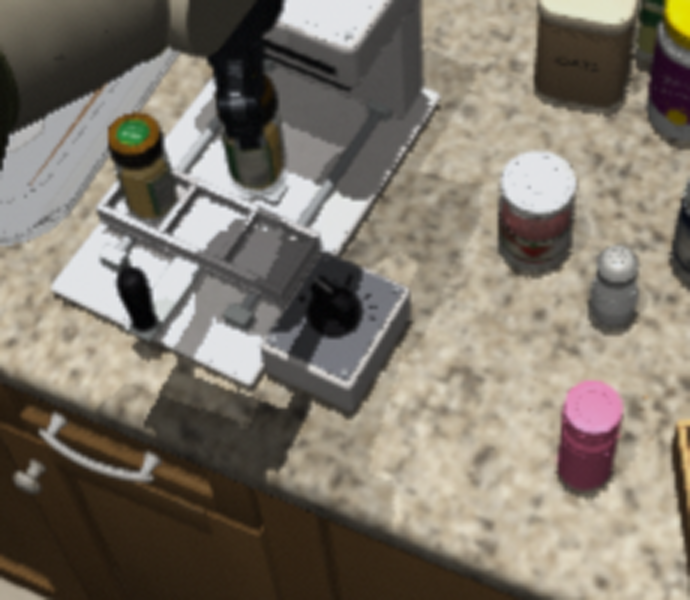

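```bash
python3 -m pendant '[[[-0.05,0.08,-0.7],0,0.1],[[0,0,-0.7],0,0.1],[[0,0,-0.7],0,0.1],[[0,0,-0.7],0,0.1],[[0,0,-0.5],0,0.1],[[0,0,-0.4],0,0.1],[[0,0,-0.2],0,0.1],[[0,0,-0.05],0,0.1],[[0,0,0],0,0.1],[[0,0,0],0,0.1]]' 40; python3 -m pendant '[[[0,0,-0.07],0,0.1],[[0,0,0],0,0.1],[[0,0,0],0,0.1]]' 40
```

```text
time_s: 12.65
position: [0.4811, 0.1435, 0.11]
tool_rot: [[0.5, 0.001, 0.866], [-0.866, 0.0, 0.5], [0.001, -1.0, 0.001]]
ft_force: [-0.5, -0.6, 0.1]
grip_width: 0.0434
time_s: 12.9
position: [0.4808, 0.1437, 0.1074]
tool_rot: [[0.5, 0.001, 0.866], [-0.866, 0.0, 0.5], [0.0, -1.0, 0.0]]
ft_force: [-0.1, -0.6, -0.9]
grip_width: 0.0433
```

```bash
python3 -m pendant '[[[0,0,-0.07],0,0.1],[[0,0,0],0,0.1],[[0,0,0],0,0.1]]' 40;python3 -m pendant '[[[0,0,-0.05],0,0.1],[[0,0,0],0,0.1],[[0,0,0],0,0.1]]' 40
```

```text
time_s: 13.15
position: [0.481, 0.1437, 0.1054]
tool_rot: [[0.5, 0.001, 0.866], [-0.866, 0.0, 0.5], [0.0, -1.0, 0.001]]
ft_force: [-0.4, 0.1, 3.4]
grip_width: 0.0433
time_s: 13.4
position: [0.4816, 0.1436, 0.1052]
tool_rot: [[0.5, 0.003, 0.866], [-0.866, -0.0, 0.5], [0.002, -1.0, 0.003]]
ft_force: [-3.0, -1.6, 16.7]
grip_width: 0.0431
```

```bash
python3 -m pendant '[[[0,0,0],0,0.75],[[0,0,0],0,0.75],[[0,0,0],0,0.75],[[0,0,0],0,0.75],[[0,0,0],0,0.75],[[0,0,0.5],0,0.75],[[0,0,1],0,0.75],[[0,0,1],0,0.75],[[0,0,1],0,0.75],[[0,0,0.5],0,0.75],[[0,0,0],0,0.75]]' 40
python3 -m pendant '[[[-0.3,0.2,0],0.93,0.75],[[-0.3,0.2,0],0.93,0.75],[[-0.3,0.2,0],0.93,0.75],[[-0.3,0.2,0],0.93,0.75],[[-0.3,0.2,0],0.93,0.75],[[-0.3,0.2,0],0.93,0.75],[[-0.3,0.2,0],0.93,0.75],[[-0.3,0.2,0],0.93,0.75],[[-0.3,0.2,0],0.93,0.75],[[-0.3,0.2,0],0.93,0.75],[[-0.12,0.2,0],0.95,0.75],[[0,0,0],0.95,0.75]]' 40
python3 - <<'E'
from h import *
s,im,d=snap('wrist','w7'); print(s['position'],s['q'],s['ft_force']); P=cloud('wrist',s,d)
for c,z in [((.4889,.2606),.141),((.481,.1436),.141),((.388,.209),.108)]:
  q=P[(d>0)&(np.hypot(P[...,0]-c[0],P[...,1]-c[1])<.034)&(np.abs(P[...,2]-z)<.005)]
  if len(q): print(z,len(q),q.mean(0),(q.min(0)+q.max(0))/2,np.ptp(q,axis=0))
s,im,d=snap('side','e7'); P=cloud('side',s,d)
for c,z in [((.4889,.2606),.141),((.481,.1436),.141),((.388,.209),.108)]:
  q=P[(d>0)&(np.hypot(P[...,0]-c[0],P[...,1]-c[1])<.034)&(np.abs(P[...,2]-z)<.005)]
  if len(q): print(z,len(q),q.mean(0),(q.min(0)+q.max(0))/2,np.ptp(q,axis=0))
E
```

```text
time_s: 14.32
position: [0.4819, 0.1439, 0.2268]
tool_rot: [[0.5, 0.007, 0.866], [-0.866, 0.0, 0.5], [0.003, -1.0, 0.006]]
ft_force: [-0.0, 0.0, -0.4]
grip_width: 0.064
time_s: 15.32
position: [0.3859, 0.2103, 0.2226]
tool_rot: [[0.998, -0.002, 0.065], [-0.065, -0.0, 0.998], [-0.002, -1.0, -0.0]]
ft_force: [0.1, -0.1, -0.1]
grip_width: 0.0639
[0.38588655 0.21032718 0.22255784] [ 1.30768417e+01  1.11689799e+01  9.14177627e+01  1.43801788e-02
  7.75232076e+01 -7.32189622e+01] [ 0.07548548 -0.09422422 -0.13281986]
0.141 2149 [0.48447258 0.25391289 0.14167681] [0.48759712 0.25407788 0.14006348] [0.04375898 0.03285346 0.00811782]
0.141 1764 [0.47793932 0.15094769 0.14162762] [0.47976643 0.15068053 0.14002111] [0.04311705 0.02782371 0.00802473]
0.108 776 [0.38558052 0.20943805 0.10672015] [0.38611775 0.20918501 0.10677354] [0.02193532 0.02223095 0.00752628]
0.141 26 [0.49631959 0.25861373 0.14089124] [0.4870072  0.25999456 0.14055762] [0.03979884 0.02223066 0.00903802]
0.141 233 [0.47718138 0.14062719 0.14088637] [0.47740388 0.14144603 0.14080554] [0.04500168 0.04389913 0.00925361]
0.108 59 [0.38324275 0.20657441 0.10598391] [0.38418173 0.20697189 0.10728534] [0.01899676 0.02270369 0.0083844 ]
```

View pics/w7.png

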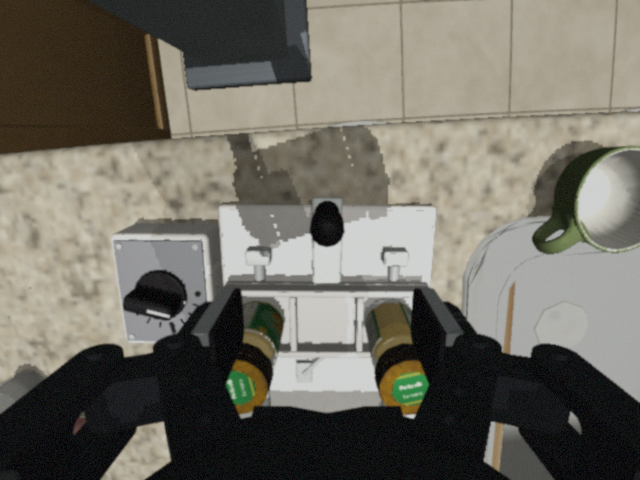

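View pics/e7.png

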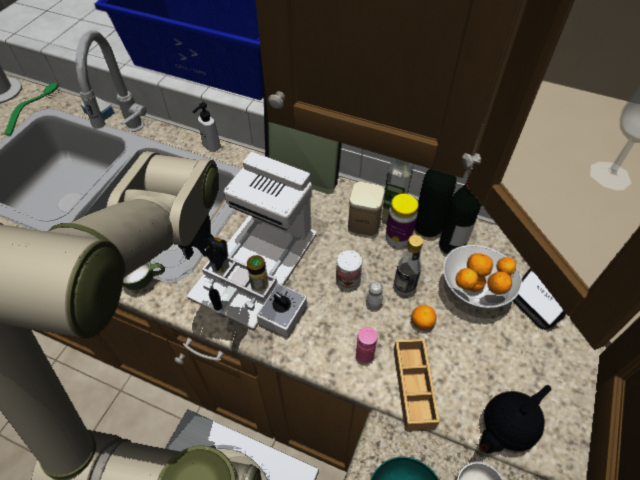

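```bash
python3 -m pendant '[[[0,-0.04,-0.8],0,0.75],[[0,0,-0.8],0,0.75],[[0,0,-0.8],0,0.75],[[0,0,-0.8],0,0.75],[[0,0,-0.7],0,0.75],[[0,0,-0.6],0,0.75],[[0,0,-0.3],0,0.75],[[0,0,0],0,0.75],[[0,0,0],0,0.75]]' 40
python3 -m pendant '[[[0,0,0],0,0],[[0,0,0],0,0],[[0,0,0],0,0],[[0,0,0],0,0],[[0,0,0],0,0],[[0,0,0],0,0]]' 40
```

```text
time_s: 16.17
position: [0.387, 0.2083, 0.0791]
tool_rot: [[0.997, -0.001, 0.072], [-0.072, -0.0, 0.997], [-0.001, -1.0, -0.0]]
ft_force: [-0.1, 1.1, -0.0]
grip_width: 0.064
time_s: 16.67
position: [0.3876, 0.2099, 0.0805]
tool_rot: [[0.997, 0.003, 0.071], [-0.071, 0.003, 0.997], [0.002, -1.0, 0.003]]
ft_force: [-0.6, 10.4, 3.5]
grip_width: 0.0232
```

```bash
python3 -m pendant '[[[0.1,-0.01,0],0,0],[[0.2,-0.01,0],0,0],[[0.3,-0.02,0],0,0],[[0.4,-0.03,0],0,0],[[0.4,-0.03,0],0,0],[[0.4,-0.03,0],0,0],[[0.4,-0.03,0],0,0],[[0.4,-0.03,0],0,0],[[0.4,-0.03,0],0,0],[[0.4,-0.03,0],0,0],[[0.3,-0.02,0],0,0],[[0.3,-0.02,0],0,0]]' 40
python3 -m pendant '[[[0.2,-0.02,0],0,0],[[0.15,-0.01,0],0,0],[[0.1,-0.01,0],0,0],[[0,0,0],0,0],[[0,0,0],0,0]]' 40
python3 - <<'E'
from h import *
s,im,d=snap('wrist','w8'); s,im,d=snap('side','e8'); s,im,d=snap('scene','s8')
a=cv2.imread('pics/e8.png')[130:370,150:400]; cv2.imwrite('pics/e8c.png',cv2.resize(a,None,fx=2.5,fy=2.5,interpolation=2))
E
```

```text
time_s: 17.67
position: [0.5079, 0.2013, 0.0805]
tool_rot: [[0.998, 0.002, 0.07], [-0.07, 0.003, 0.998], [0.002, -1.0, 0.003]]
ft_force: [-0.3, 8.5, 3.2]
grip_width: 0.023
time_s: 18.08
position: [0.5221, 0.2003, 0.0806]
tool_rot: [[0.998, 0.005, 0.07], [-0.07, 0.004, 0.998], [0.005, -1.0, 0.004]]
ft_force: [4.9, 9.4, 0.4]
grip_width: 0.0234
```

View pics/w8.png

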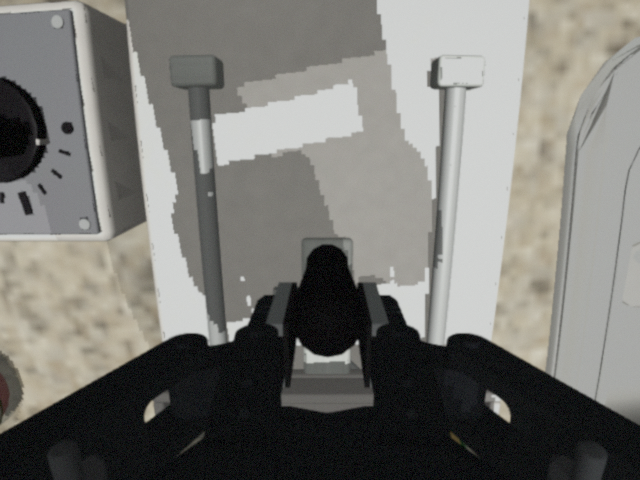

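View pics/e8c.png

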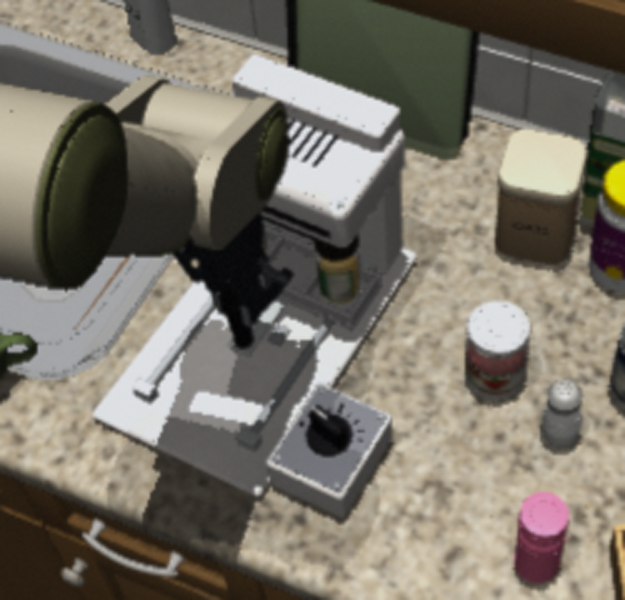

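View pics/s8.png

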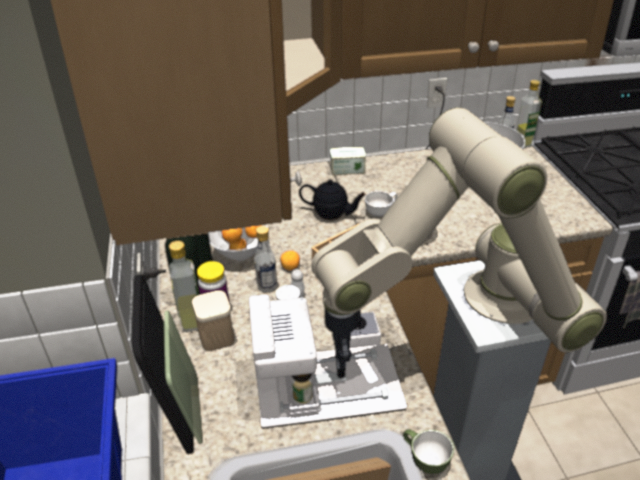

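```bash
python3 -m pendant '[[[0.1,-0.01,0],0,0],[[0,0,0],0,0],[[0,0,0],0,0]]' 40;  python3 -m pendant '[[[0.07,0,0],0,0],[[0,0,0],0,0],[[0,0,0],0,0]]' 40
```

```text
time_s: 18.48
position: [0.5222, 0.2003, 0.0805]
tool_rot: [[0.998, -0.002, 0.07], [-0.07, 0.003, 0.998], [-0.002, -1.0, 0.003]]
ft_force: [-6.9, 10.3, 8.2]
grip_width: 0.0234
time_s: 18.73
position: [0.5222, 0.2003, 0.0804]
tool_rot: [[0.998, -0.007, 0.069], [-0.069, 0.003, 0.998], [-0.007, -1.0, 0.003]]
ft_force: [-16.6, 9.7, 13.9]
grip_width: 0.0233
```

```bash
python3 -m pendant '[[[-0.1,0,0],0,0.75],[[0,0,0],0,0.75],[[0,0,0],0,0.75],[[0,0,0],0,0.75],[[0,0,0],0,0.75],[[-0.5,0,0],0,0.75],[[-1,0,0],0,0.75],[[-0.6,0,0.5],0,0.75],[[0,0,1],-1,0.75],[[0,0,1],-1,0.75],[[0,0,1],-1,0.75],[[0,0,0.5],-1,0.75]]' 40
python3 -m pendant '[[[-0.04,-0.37,0],-1,0.75],[[-0.04,-0.37,0],-1,0.75],[[-0.04,-0.37,0],-1,0.75],[[-0.04,-0.37,0],-1,0.75],[[-0.04,-0.37,0],-1,0.75],[[-0.04,-0.37,0],-1,0.75],[[-0.04,-0.37,0],-1,0.75],[[-0.04,-0.37,0],-1,0.75],[[-0.04,-0.37,0],-1,0.75],[[-0.04,-0.37,0],-1,0.6],[[-0.04,-0.37,0],-1,0.6],[[-0.04,-0.37,0],-1,0.6]]' 40
python3 -m pendant '[[[0,0,0],-1,0.6],[[0,0,0],-1,0.6],[[0,0,0],-1,0.6],[[0,0,0],-1,0.6],[[0,0,0],-0.86,0.6],[[0,0,0],0,0.6],[[0,0,0],0,0.6]]' 40
python3 - <<'E'
from h import *
s,im,d=snap('wrist','w9'); print(s['position'],s['q']); P=cloud('wrist',s,d)
q=P[(d>0)&(np.abs(P[...,0]-.445)<.04)&(np.abs(P[...,1]-.064)<.04)&(P[...,2]>.083)]; print(len(q),q.mean(0),cv2.minAreaRect((q[:,:2]*1000).astype(np.float32)))
s,im,d=snap('side','e9'); P=cloud('side',s,d)
q=P[(d>0)&(np.abs(P[...,0]-.445)<.04)&(np.abs(P[...,1]-.064)<.04)&(P[...,2]>.083)&(P[...,2]<.092)]; print(len(q),q.mean(0),cv2.minAreaRect((q[:,:2]*1000).astype(np.float32)))
a=cv2.imread('pics/e9.png')[130:370,150:400]; cv2.imwrite('pics/e9c.png',cv2.resize(a,None,fx=2.5,fy=2.5,interpolation=2))
E
```

```text
time_s: 19.73
position: [0.4607, 0.1984, 0.2031]
tool_rot: [[0.912, 0.005, 0.411], [-0.411, 0.001, 0.912], [0.004, -1.0, 0.003]]
ft_force: [-0.3, 0.7, 0.4]
grip_width: 0.0641
time_s: 20.73
position: [0.4453, 0.0644, 0.1995]
tool_rot: [[0.1, 0.0, 0.995], [-0.995, -0.0, 0.1], [0.0, -1.0, 0.0]]
ft_force: [0.1, 0.1, 1.1]
grip_width: 0.0515
time_s: 21.32
position: [0.4454, 0.065, 0.1995]
tool_rot: [[-0.312, 0.0, 0.95], [-0.95, -0.0, -0.312], [0.0, -1.0, 0.0]]
ft_force: [-0.8, 0.2, 0.1]
grip_width: 0.0513
[0.44536771 0.06495758 0.1995174 ] [-6.83299766e+00  1.35030344e+01  9.24287723e+01 -3.65933961e-03
  7.40654960e+01  1.13527020e+01]
40227 [0.44824962 0.07653234 0.26709559] ((444.09991455078125, 65.50584411621094), (41.498634338378906, 90.7991943359375), 71.089111328125)
83 [0.44073162 0.0615218  0.08705775] ((441.0335388183594, 61.85569763183594), (39.09733200073242, 14.160298347473145), 72.95269775390625)
```

View pics/w9.png

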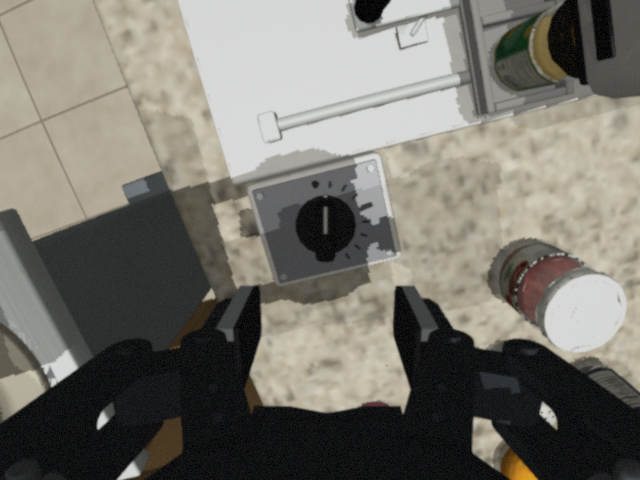

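View pics/e9c.png

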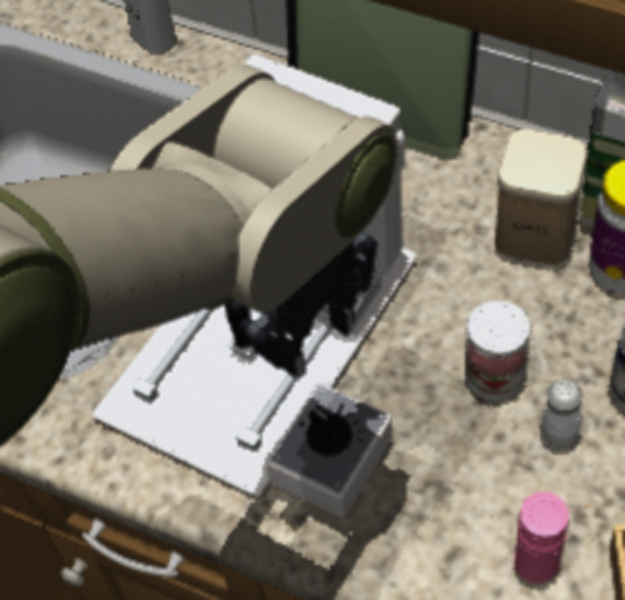

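```bash
python3 -m pendant '[[[-0.03,-0.02,-0.8],0,0.6],[[0,0,-0.8],0,0.6],[[0,0,-0.8],0,0.6],[[0,0,-0.8],0,0.6],[[0,0,-0.6],0,0.6],[[0,0,-0.4],0,0.6],[[0,0,-0.15],0,0.6],[[0,0,0],0,0.6],[[0,0,0],0,0.6]]' 40
python3 -m pendant '[[[0,0,0],0,0],[[0,0,0],0,0],[[0,0,0],0,0],[[0,0,0],0,0],[[0,0,0],0,0],[[0,0,0],0,0]]' 40
```

```text
time_s: 22.17
position: [0.4447, 0.0645, 0.0695]
tool_rot: [[-0.313, 0.001, 0.95], [-0.95, -0.0, -0.313], [-0.0, -1.0, 0.001]]
ft_force: [0.4, -0.1, -0.5]
grip_width: 0.051
time_s: 22.67
position: [0.4441, 0.0647, 0.0698]
tool_rot: [[-0.314, 0.0, 0.949], [-0.949, 0.0, -0.314], [-0.0, -1.0, 0.0]]
ft_force: [-2.5, 1.1, 7.6]
grip_width: 0.013
```

```bash
python3 -m pendant '[[[0,0,0],-0.5,0],[[0,0,0],-1,0],[[0,0,0],-1,0],[[0,0,0],-1,0],[[0,0,0],-1,0],[[0,0,0],-1,0],[[0,0,0],-1,0],[[0,0,0],-1,0],[[0,0,0],-1,0],[[0,0,0],-1,0],[[0,0,0],-1,0],[[0,0,0],-1,0]]' 40
python3 -m pendant '[[[0,0,0],-1,0],[[0,0,0],-0.68,0],[[0,0,0],0,0],[[0,0,0],0,0]]' 40
python3 - <<'E'
from h import *
s,im,d=snap('wrist','w10'); R=s['tool_rot']; print(np.degrees(np.arctan2(R[1][2],R[0][2])),s['q'],s['wrist_torque'])
E
```

```text
time_s: 23.67
position: [0.4444, 0.0643, 0.0698]
tool_rot: [[-0.97, 0.001, 0.242], [-0.242, -0.001, -0.97], [-0.001, -1.0, 0.001]]
ft_force: [-2.3, -2.0, 7.1]
grip_width: 0.0127
time_s: 24.0
position: [0.4444, 0.0642, 0.0698]
tool_rot: [[-0.995, 0.001, 0.101], [-0.101, -0.001, -0.995], [-0.001, -1.0, 0.001]]
ft_force: [-2.4, -2.2, 6.5]
grip_width: 0.0126
-84.19264123744126 [-6.92515045e+00  2.37615188e+01  1.03502809e+02 -5.52273844e-02
  5.26862248e+01  7.73009315e+01] [-0.44954545  0.42566808 -0.05170328]
```

View pics/w10.png

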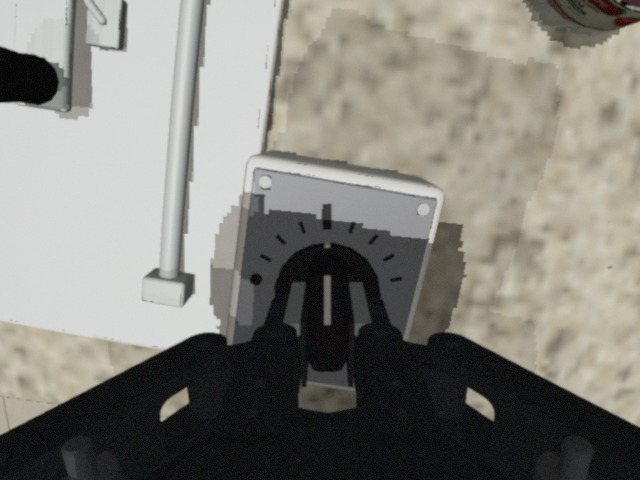

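```bash
for i in 1 2 3; do python3 -m pendant '[[[0,0,0],0,0],[[0,0,0],0,0],[[0,0,0],0,0],[[0,0,0],0,0],[[0,0,0],0,0],[[0,0,0],0,0],[[0,0,0],0,0],[[0,0,0],0,0],[[0,0,0],0,0],[[0,0,0],0,0],[[0,0,0],0,0],[[0,0,0],0,0]]' 40 | head -1; done
python3 -m pendant '[[[0,0,0],0,0],[[0,0,0],0,0],[[0,0,0],0,0],[[0,0,0],0,0],[[0,0,0],0,0],[[0,0,0],0,0]]' 40
python3 -m pendant '[[[0,0,0],0.5,0],[[0,0,0],1,0],[[0,0,0],1,0],[[0,0,0],1,0],[[0,0,0],1,0],[[0,0,0],1,0],[[0,0,0],1,0],[[0,0,0],1,0],[[0,0,0],1,0],[[0,0,0],1,0],[[0,0,0],1,0],[[0,0,0],1,0]]' 40
python3 -m pendant '[[[0,0,0],1,0],[[0,0,0],1,0],[[0,0,0],1,0],[[0,0,0],0.9,0],[[0,0,0],0,0],[[0,0,0],0,0]]' 40
python3 - <<'E'
from h import *
s,im,d=snap('wrist','w11'); R=s['tool_rot']; print(np.degrees(np.arctan2(R[1][2],R[0][2])),s['wrist_torque'])
E
```

```text
time_s: 25.05
time_s: 26.05
time_s: 27.05
time_s: 27.55
position: [0.4444, 0.0642, 0.0698]
tool_rot: [[-0.995, 0.001, 0.101], [-0.101, -0.001, -0.995], [-0.001, -1.0, 0.001]]
ft_force: [-2.4, -2.2, 6.6]
grip_width: 0.0131
time_s: 28.55
position: [0.4442, 0.0646, 0.0698]
tool_rot: [[-0.445, 0.0, 0.895], [-0.895, 0.0, -0.445], [-0.0, -1.0, 0.0]]
ft_force: [-3.8, 0.9, 8.2]
grip_width: 0.0132
time_s: 29.05
position: [0.444, 0.0647, 0.0698]
tool_rot: [[-0.125, -0.0, 0.992], [-0.992, 0.0, -0.125], [-0.0, -1.0, -0.0]]
ft_force: [-4.2, 1.3, 8.9]
grip_width: 0.0131
-7.160209387389787 [0.21600872 0.5934526  0.0348821 ]
```

View pics/w11.png

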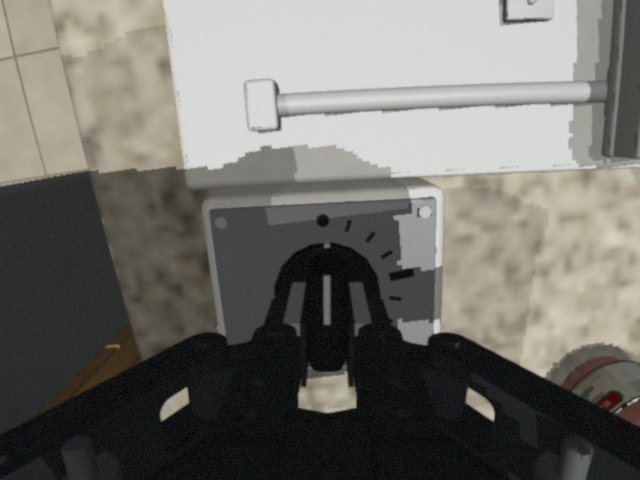

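```bash
python3 -m pendant '[[[0,0,0],0.5,0],[[0,0,0],0.3,0],[[0,0,0],0,0],[[0,0,0],0,0]]' 40
python3 - <<'E'
from h import *
s=env.observe(); R=s['tool_rot']; print(np.degrees(np.arctan2(R[1][2],R[0][2])),s['wrist_torque'])
E
```

```text
time_s: 29.43
position: [0.444, 0.0647, 0.0698]
tool_rot: [[-0.056, -0.0, 0.998], [-0.998, 0.0, -0.056], [-0.0, -1.0, -0.0]]
ft_force: [-3.9, 0.7, 8.5]
grip_width: 0.0129
-3.2289811389245613 [ 0.14332457  0.63833884 -0.29132217]
```

```bash
python3 -m pendant '[[[0,0,0],0,0.75],[[0,0,0],0,0.75],[[0,0,0],0,0.75],[[0,0,0],0,0.75],[[0,0,0],0,0.75],[[0,0,0.5],0,0.75],[[0,0,1],0,0.75],[[0,0,1],0,0.75],[[0,0,1],0.84,0.75],[[0,0,0.5],1,0.75]]' 40
python3 -m pendant '[[[0.05,0.38,0],1,0.75],[[0.05,0.38,0],1,0.75],[[0.05,0.38,0],1,0.75],[[0.05,0.38,0],1,0.75],[[0.05,0.38,0],1,0.75],[[0.05,0.38,0],1,0.75],[[0.05,0.38,0],1,0.75],[[0.05,0.38,0],1,0.75],[[0.05,0.38,0],1,0.75],[[0.05,0.38,0],1,0.75],[[0.05,0.38,0],1,0.75],[[0.05,0.38,0],1,0.75]]' 40
python3 -m pendant '[[[0,0,0],1,0.75],[[0,0,0],1,0.75],[[0,0,0],1,0.75],[[0,0,0],1,0.75],[[0,0,0],0,0.75],[[0,0,0],0,0.75]]' 40
python3 - <<'E'
from h import *
s,im,d=snap('wrist','w12'); R=s['tool_rot']; print(s['position'],np.degrees(np.arctan2(R[1][2],R[0][2]))); P=cloud('wrist',s,d)
q=P[(d>0)&(np.hypot(P[...,0]-.522,P[...,1]-.2)<.034)&(np.abs(P[...,2]-.108)<.005)]
if len(q): print(len(q),q.mean(0),(q.min(0)+q.max(0))/2,np.ptp(q,axis=0))
s,im,d=snap('side','e12'); P=cloud('side',s,d)
q=P[(d>0)&(np.abs(P[...,0]-.445)<.03)&(np.abs(P[...,1]-.064)<.03)&(P[...,2]>.083)&(P[...,2]<.092)]; print(len(q),q.mean(0),cv2.minAreaRect((q[:,:2]*1000).astype(np.float32)))
E
```

```text
time_s: 30.27
position: [0.4452, 0.0645, 0.1922]
tool_rot: [[0.108, 0.005, 0.994], [-0.994, -0.001, 0.108], [0.001, -1.0, 0.004]]
ft_force: [0.7, -0.4, 0.0]
grip_width: 0.0637
time_s: 31.27
position: [0.4624, 0.2019, 0.1889]
tool_rot: [[0.915, -0.0, 0.403], [-0.403, -0.0, 0.915], [-0.0, -1.0, -0.0]]
ft_force: [0.1, -0.9, 0.1]
grip_width: 0.0645
time_s: 31.77
position: [0.4623, 0.2013, 0.1889]
tool_rot: [[0.997, -0.0, 0.072], [-0.072, -0.0, 0.997], [-0.0, -1.0, -0.0]]
ft_force: [-0.2, -0.6, -0.7]
grip_width: 0.064
[0.46234243 0.20128886 0.1889281 ] 85.85456407657311
810 [0.51910714 0.19971313 0.10664916] [0.52006869 0.19942405 0.10656792] [0.02106288 0.02262151 0.00708214]
78 [0.4411531  0.06133258 0.08687024] ((441.0933532714844, 61.681976318359375), (39.2901496887207, 14.736735343933105), 85.65982818603516)
```

View pics/w12.png

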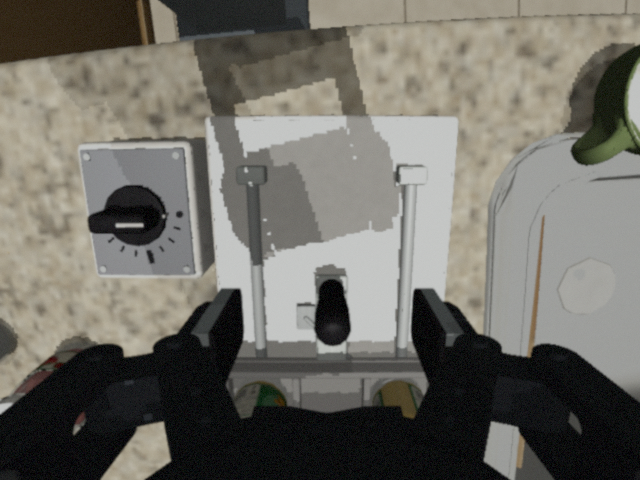

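View pics/e12.png

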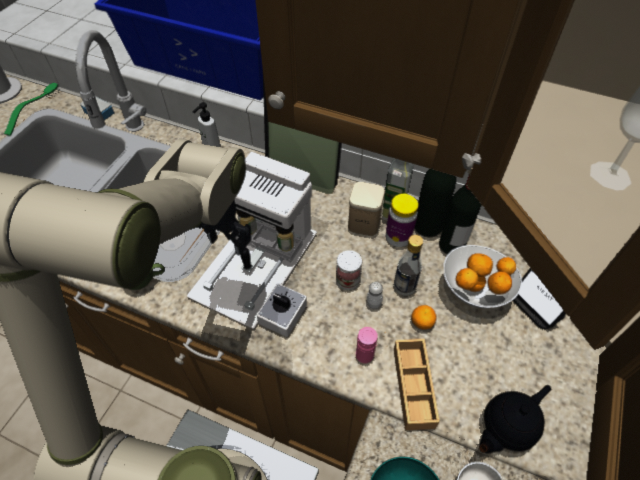

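```bash
python3 -m pendant '[[[0,-0.05,-0.7],0,0.75],[[0,0,-0.8],0,0.75],[[0,0,-0.8],0,0.75],[[0,0,-0.8],0,0.75],[[0,0,-0.53],0,0.75],[[0,0,0],0,0.75],[[0.3,0,0],0,0.75],[[0.5,0,0],0,0.75],[[0.5,0,0],0,0.75],[[0.4,0,0],0,0.75],[[0.25,0,0],0,0.75],[[0,0,0],0,0.75]]' 40
python3 -m pendant '[[[0,0,0],0,0.75],[[0,0,0],0,0],[[0,0,0],0,0],[[0,0,0],0,0],[[0,0,0],0,0],[[0,0,0],0,0],[[0,0,0],0,0],[[0,0,0],0,0]]' 40
```

```text
time_s: 32.87
position: [0.523, 0.1998, 0.0812]
tool_rot: [[0.997, 0.003, 0.071], [-0.071, 0.0, 0.997], [0.003, -1.0, 0.001]]
ft_force: [-0.6, -1.0, -0.9]
grip_width: 0.0642
time_s: 33.53
position: [0.5206, 0.2005, 0.0806]
tool_rot: [[0.998, 0.0, 0.07], [-0.07, 0.001, 0.998], [-0.0, -1.0, 0.001]]
ft_force: [-2.8, 5.2, 4.7]
grip_width: 0.0231
```

```bash
python3 -m pendant '[[[-0.1,0.01,0],0,0],[[-0.2,0.01,0],0,0],[[-0.3,0.02,0],0,0],[[-0.4,0.03,0],0,0],[[-0.4,0.03,0],0,0],[[-0.4,0.03,0],0,0],[[-0.4,0.03,0],0,0],[[-0.4,0.03,0],0,0],[[-0.4,0.03,0],0,0],[[-0.4,0.03,0],0,0],[[-0.3,0.02,0],0,0],[[-0.3,0.02,0],0,0]]' 40
python3 -m pendant '[[[-0.25,0.02,0],0,0],[[-0.2,0.02,0],0,0],[[-0.15,0.01,0],0,0],[[-0.05,0,0],0,0],[[0,0,0],0,0],[[0,0,0],0,0]]' 40
python3 -m pendant '[[[-0.1,0,0],0,0],[[0,0,0],0,0],[[0,0,0],0,0]]' 40
```

```text
time_s: 34.53
position: [0.4011, 0.209, 0.0806]
tool_rot: [[0.998, 0.002, 0.07], [-0.07, 0.001, 0.998], [0.002, -1.0, 0.001]]
ft_force: [1.1, 5.6, 2.8]
grip_width: 0.0235
time_s: 35.03
position: [0.3858, 0.2101, 0.0806]
tool_rot: [[0.997, 0.01, 0.07], [-0.07, 0.001, 0.998], [0.01, -1.0, 0.002]]
ft_force: [16.8, 2.2, -9.5]
grip_width: 0.0233
time_s: 35.28
position: [0.3858, 0.2101, 0.0808]
tool_rot: [[0.997, 0.016, 0.07], [-0.07, 0.001, 0.998], [0.016, -1.0, 0.002]]
ft_force: [28.4, 1.2, -20.3]
grip_width: 0.0229
```

```bash
python3 -m pendant '[[[0.2,0,0],0,0.75],[[0,0,0],0,0.75],[[0,0,0],0,0.75],[[0,0,0],0,0.75],[[0,0,0],0,0.75],[[0,0,0.5],0,0.75],[[0,0,1],0,0.75],[[0,0,1],0,0.75],[[0,0,1],0,0.75],[[0,0,1],0,0.75],[[0,0,0.5],0,0.75],[[0,0,0],0,0.75]]' 40
python3 - <<'E'
from h import *
s,im,d=snap('wrist','w13'); R=s['tool_rot']; print(s['position'],np.degrees(np.arctan2(R[1][2],R[0][2]))); P=cloud('wrist',s,d)
def rep(P,d,cs):
 for c,z in cs:
  q=P[(d>0)&(np.hypot(P[...,0]-c[0],P[...,1]-c[1])<.034)&(np.abs(P[...,2]-z)<.005)]
  if len(q): print(z,len(q),q.mean(0),(q.min(0)+q.max(0))/2,np.ptp(q,axis=0))
L=[((.488,.2606),.141),((.480,.1436),.141),((.386,.209),.108)]
rep(P,d,L)
s,im,d=snap('side','e13'); P=cloud('side',s,d); rep(P,d,L)
np.save('pics/e13.npy',d); M,Z=ortho('side',s,im,d,'e13o',.25,.6,-.5,-.1,mm=.8,zmax=.13)
E
```

```text
time_s: 36.28
position: [0.3851, 0.2103, 0.2332]
tool_rot: [[0.998, 0.006, 0.069], [-0.069, 0.001, 0.998], [0.006, -1.0, 0.002]]
ft_force: [0.6, 0.7, 0.3]
grip_width: 0.0643
[0.38510496 0.21029959 0.23318935] 86.02303092515119
0.141 2245 [0.48642757 0.25476793 0.14173151] [0.48787717 0.2554036  0.14012864] [0.04432594 0.03540102 0.0082448 ]
0.141 1893 [0.47935487 0.14930892 0.14169547] [0.48001903 0.14856292 0.14000749] [0.04334973 0.03195622 0.00795578]
0.108 723 [0.38557829 0.20933647 0.10673501] [0.3865609  0.2092436  0.10673586] [0.02232728 0.0215364  0.00745381]
0.141 23 [0.48963558 0.25907884 0.13979738] [0.48574161 0.26110299 0.1398581 ] [0.04394799 0.02180854 0.00735929]
0.141 235 [0.47720019 0.14051042 0.14084303] [0.47821185 0.14077882 0.14097314] [0.04302792 0.04555186 0.00958071]
0.108 58 [0.38305089 0.20657291 0.10608352] [0.38298633 0.20708196 0.10632235] [0.02072116 0.01970773 0.00627632]
```

View pics/w13.png

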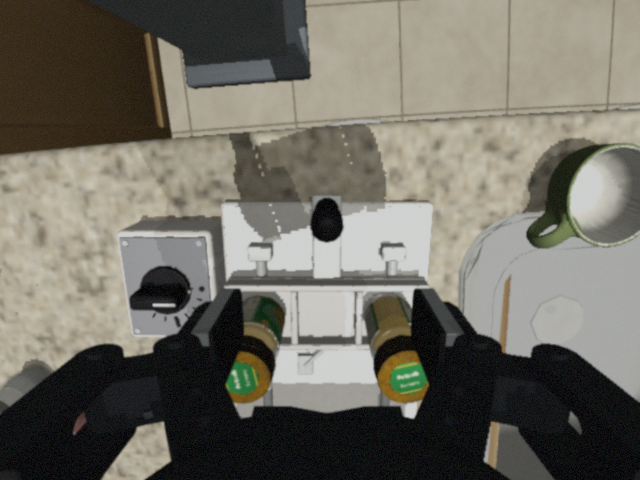

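View pics/e13.png

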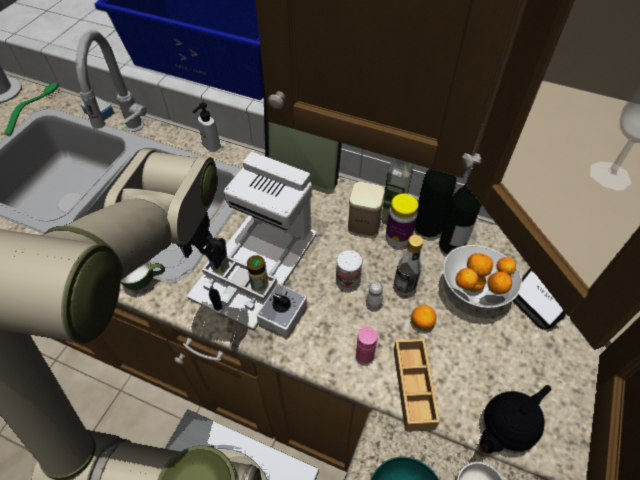

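View pics/e13o.png

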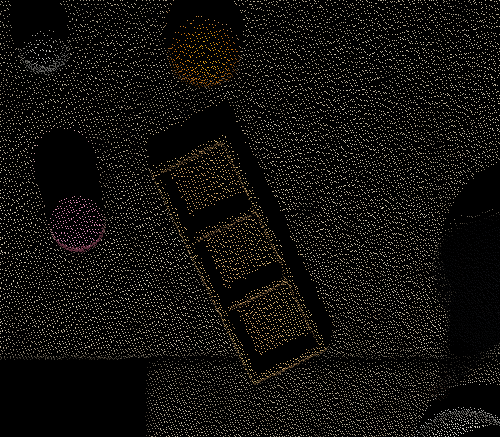

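```bash
python3 -m pendant '[[[0.26,-0.19,0],-0.93,0.75],[[0.26,-0.19,0],-0.93,0.75],[[0.26,-0.19,0],-0.93,0.75],[[0.26,-0.19,0],-0.93,0.75],[[0.26,-0.19,0],-0.93,0.75],[[0.26,-0.19,0],-0.93,0.75],[[0.26,-0.19,0],-0.93,0.75],[[0.26,-0.19,0],-0.93,0.75],[[0.26,-0.19,0],-0.93,0.75],[[0.26,-0.19,0],-0.93,0.75],[[0.26,-0.19,0],-0.95,0.75],[[0.26,-0.19,0],-0.95,0.75]]' 40
python3 -m pendant '[[[0,0,0],0,0.75],[[0,0,0],0,0.75]]' 40
python3 - <<'E'
from h import *
s,im,d=snap('wrist','w14'); R=s['tool_rot']; print(s['position'],np.degrees(np.arctan2(R[1][2],R[0][2]))); P=cloud('wrist',s,d)
for c,z in [((.488,.2606),.141),((.480,.1436),.141)]:
  q=P[(d>0)&(np.hypot(P[...,0]-c[0],P[...,1]-c[1])<.034)&(np.abs(P[...,2]-z)<.005)]
  if len(q): print(z,len(q),q.mean(0),(q.min(0)+q.max(0))/2,np.ptp(q,axis=0))
E
```

```text
time_s: 37.38
position: [0.4776, 0.1413, 0.2282]
tool_rot: [[0.496, -0.004, 0.868], [-0.868, -0.0, 0.496], [-0.002, -1.0, -0.003]]
ft_force: [0.1, -0.1, -0.0]
grip_width: 0.0641
time_s: 37.55
position: [0.4774, 0.1415, 0.2286]
tool_rot: [[0.502, -0.003, 0.865], [-0.865, -0.0, 0.502], [-0.001, -1.0, -0.003]]
ft_force: [0.0, 0.9, -1.0]
grip_width: 0.0638
[0.47739337 0.14151163 0.22863012] 30.10660975681348
0.141 5013 [0.48728578 0.25861362 0.14186697] [0.48828264 0.25923694 0.14031767] [0.04403106 0.04330897 0.00842977]
0.141 3840 [0.47936641 0.14345436 0.14185925] [0.4800359  0.14269761 0.14013286] [0.04310743 0.04310975 0.00824647]
```

View pics/w14.png

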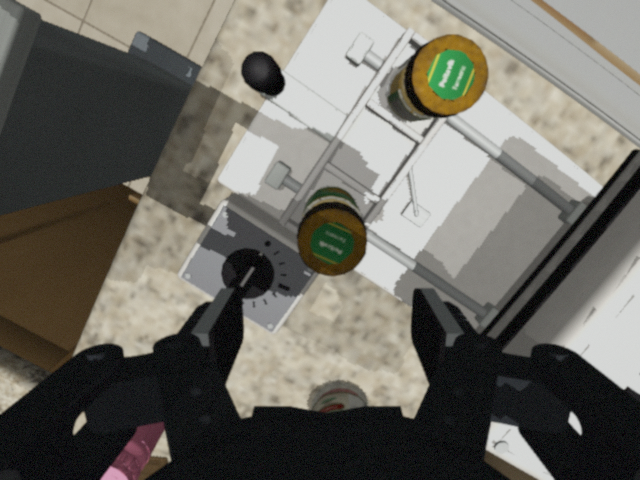

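```bash
python3 -m pendant '[[[0.09,0.05,-0.7],0,0.75],[[0,0,-0.8],0,0.75],[[0,0,-0.8],0,0.75],[[0,0,-0.8],0,0.75],[[0,0,-0.6],0,0.75],[[0,0,-0.4],0,0.75],[[0,0,0],0,0.75],[[0,0,0],0,0.75]]' 40
python3 -m pendant '[[[0,0,0],0,0.1],[[0,0,0],0,0.1],[[0,0,0],0,0.1],[[0,0,0],0,0.1],[[0,0,0],0,0.1]]' 40
python3 -m pendant '[[[0,0,0.3],0,0.1],[[0,0,0.6],0,0.1],[[0,0,1],0,0.1],[[0,0,1],0,0.1],[[0,0,1],0,0.1],[[0,0,0.5],0,0.1],[[0,0,0],0,0.1]]' 40
```

```text
time_s: 38.27
position: [0.4801, 0.1434, 0.1069]
tool_rot: [[0.502, -0.001, 0.865], [-0.865, -0.0, 0.502], [-0.001, -1.0, -0.001]]
ft_force: [-0.1, 1.0, 0.5]
grip_width: 0.0642
time_s: 38.68
position: [0.481, 0.1432, 0.1082]
tool_rot: [[0.5, 0.002, 0.866], [-0.866, 0.0, 0.5], [0.001, -1.0, 0.002]]
ft_force: [-1.4, 0.2, 6.5]
grip_width: 0.0431
time_s: 39.27
position: [0.4818, 0.1432, 0.2431]
tool_rot: [[0.5, 0.007, 0.866], [-0.866, 0.0, 0.5], [0.003, -1.0, 0.007]]
ft_force: [0.5, -0.4, -1.2]
grip_width: 0.043
```

```bash
python3 - <<'E'
from h import *
for n in ['side','scene']:
    s,im,d=snap(n,n+'15'); P=cloud(n,s,d)
    k=(d>0)&(P[...,2]>.036)&(P[...,2]<.056)&(np.hypot(P[...,0]-.394,P[...,1]+.29)<.115)
    q=P[k]; print(n,len(q),cv2.minAreaRect((q[:,:2]*1000).astype(np.float32)),q[:,2].max())
    k2=k&(P[...,2]>.046); q=P[k2]; print(n,len(q),cv2.minAreaRect((q[:,:2]*1000).astype(np.float32)))
a=cv2.imread('pics/scene15.png')[210:300,260:420]; cv2.imwrite('pics/s15c.png',cv2.resize(a,None,fx=4.5,fy=4.5,interpolation=2))
a=cv2.imread('pics/side15.png')[320:445,350:480]; cv2.imwrite('pics/e15c.png',cv2.resize(a,None,fx=4.5,fy=4.5,interpolation=2))
E
```

```text
side 1049 ((378.5783386230469, -263.13641357421875), (193.02845764160156, 133.2876434326172), 26.241975784301758) 0.055816027649325584
side 637 ((378.5149841308594, -262.66424560546875), (192.3470001220703, 133.52529907226562), 25.711997985839844)
scene 297 ((399.833984375, -288.84356689453125), (194.36978149414062, 76.8441162109375), 25.301191329956055) 0.05591367944244441
scene 152 ((398.7489929199219, -289.3564758300781), (191.9696044921875, 76.8441162109375), 25.301191329956055)
```

View pics/e15c.png

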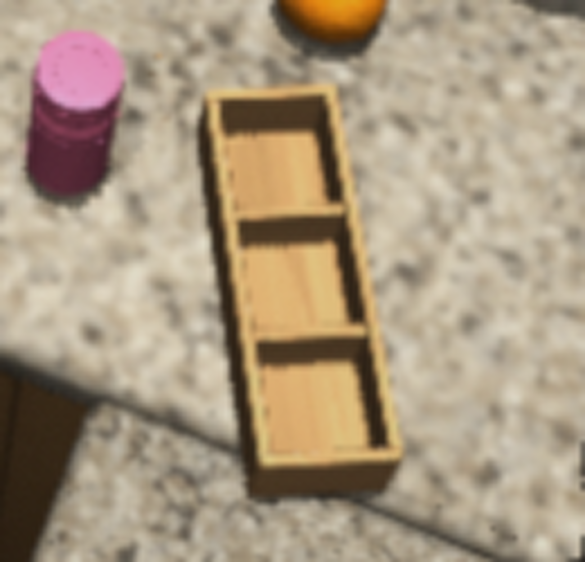

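View pics/s15c.png

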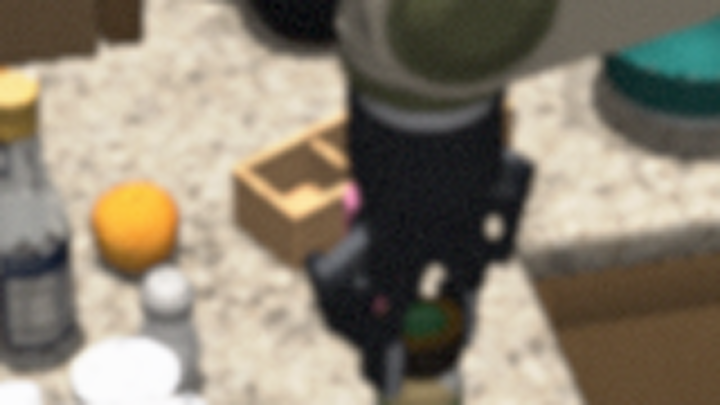

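```bash
python3 - <<'E'
from h import *
s=env.observe()
def fit(C):
    C=C[:,:2]; m=C.mean(0); ax=C[0]-C[3]+C[1]-C[2]; a=np.arctan2(ax[1],ax[0])
    print(C.round(4).tolist(),'c',m.round(4),'deg',np.degrees(a).round(2),[np.linalg.norm(C[i]-C[(i+1)%4]).round(4) for i in range(4)])
fit(px2w('side',s,[(350+x/4.5,320+y/4.5) for x,y in [(207,92),(335,87),(400,458),(262,465)]],.05))
fit(px2w('scene',s,[(150+x/2.6,210+y/2.6) for x,y in [(462,128),(422,98),(545,40),(582,66)]],.05))
# same check on known jars tops via side/scene pixel is the depth bias
E
```

```text
[[0.4623, -0.2213], [0.4906, -0.2812], [0.3202, -0.3623], [0.2921, -0.3038]] c [ 0.3913 -0.2921] deg 25.65 [np.float64(0.0663), np.float64(0.1888), np.float64(0.0648), np.float64(0.1891)]
[[0.4598, -0.2101], [0.4921, -0.2728], [0.3272, -0.3486], [0.2987, -0.2892]] c [ 0.3944 -0.2802] deg 25.4 [np.float64(0.0706), np.float64(0.1815), np.float64(0.0659), np.float64(0.1794)]
```

```bash
python3 -m pendant '[[[-0.07,-0.5,0],0,0.1],[[-0.07,-0.9,0],0,0.1],[[-0.07,-0.95,0],0,0.1],[[-0.07,-0.95,0],0,0.1],[[-0.07,-0.95,0],0,0.1],[[-0.07,-0.95,-0.2],0,0.1],[[-0.07,-0.95,-0.2],0,0.1],[[-0.07,-0.95,-0.2],0,0.1],[[-0.07,-0.95,-0.2],0,0.1],[[-0.07,-0.95,-0.2],0,0.1],[[-0.07,-0.95,-0.2],0,0.1],[[-0.07,-0.95,-0.2],0,0.1]]' 40
python3 -m pendant '[[[-0.05,-0.95,0],0,0.1],[[-0.05,-0.95,0],0,0.1],[[-0.05,-0.7,0],0,0.1],[[0,0,0],0,0.1],[[0,0,0],0,0.1],[[0,0,0],0,0.1]]' 40
python3 - <<'E'
from h import *
s,im,d=snap('side','e16'); print(s['position'],s['q'])
a=cv2.imread('pics/e16.png')[200:445,330:560]; cv2.imwrite('pics/e16c.png',cv2.resize(a,None,fx=2.4,fy=2.4,interpolation=2))
s,im,d=snap('wrist','w16')
E
```

```text
time_s: 40.37
position: [0.4545, -0.1848, 0.1953]
tool_rot: [[0.5, -0.003, 0.866], [-0.866, 0.002, 0.5], [-0.003, -1.0, -0.001]]
ft_force: [0.5, 0.2, -0.4]
grip_width: 0.0429
time_s: 40.87
position: [0.4506, -0.261, 0.1961]
tool_rot: [[0.5, -0.002, 0.866], [-0.866, 0.002, 0.5], [-0.003, -1.0, -0.001]]
ft_force: [-0.5, -0.2, -0.6]
grip_width: 0.0431
[ 0.45057258 -0.26098374  0.19607543] [-4.31290865e+01  2.06286308e+01  8.23561854e+01  1.40291280e-02
  7.71613904e+01 -7.31370695e+01]
```

View pics/e16c.png

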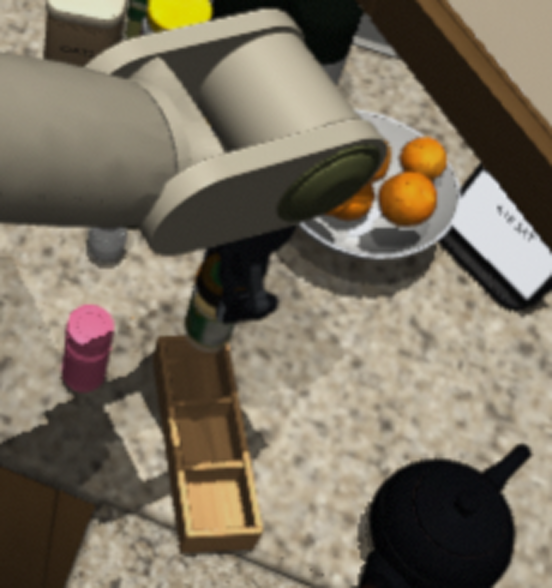

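View pics/w16.png

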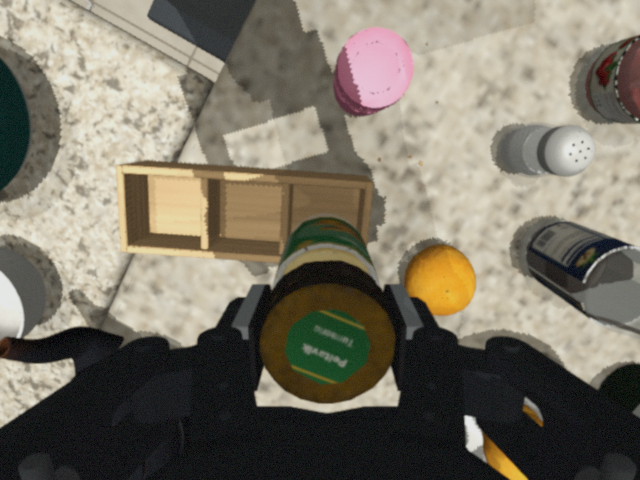

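```bash
python3 - <<'E'
import cv2
a=cv2.imread('pics/w16.png')[145:275,105:385]; cv2.imwrite('pics/w16c.png',cv2.resize(a,None,fx=2.8,fy=2.8,interpolation=2))
E
```

```text
(no output)
```

View pics/w16c.png

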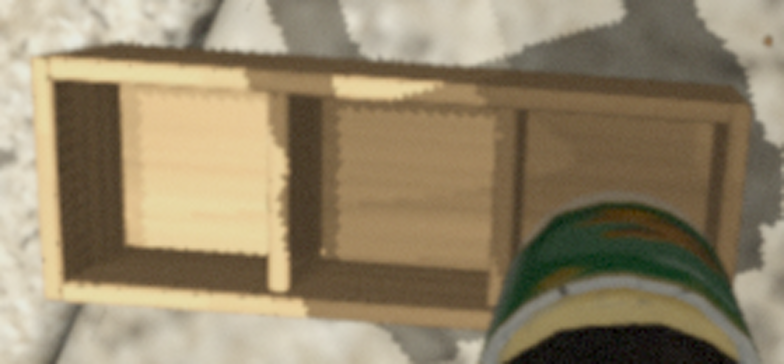

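```bash
python3 - <<'E'
from h import *
s=env.observe()
C=px2w('wrist',s,[(105+x/2.8,145+y/2.8) for x,y in [(33,57),(48,298),(748,103)]],.05)[:,:2]
TL,BL,TR=C; print(C.round(4)); print(np.linalg.norm(TR-TL),np.linalg.norm(BL-TL)); ax=TR-TL; a=np.arctan2(ax[1],ax[0]); print(np.degrees(a))
u=np.array([np.cos(a),np.sin(a)]); v=np.array([u[1],-u[0]])
c=TL+u*np.linalg.norm(TR-TL)/2+v*.034; print('c',c,c+.062*u,c-.062*u, s['position'])
c2=(TR+BL)/2; print(c2)
E
```

```text
[[ 0.295  -0.302 ]
 [ 0.3243 -0.362 ]
 [ 0.4651 -0.2184]]
0.18951334915995832 0.06681662421515967
26.150119609629158
c [ 0.39501508 -0.29072981] [ 0.45066891 -0.26340489] [ 0.33936125 -0.31805473] [ 0.45090552 -0.2607352   0.19667799]
[ 0.39471717 -0.29021689]
```

```bash
python3 -m pendant '[[[0,-0.08,-0.5],0,0.1],[[0,0,-0.7],0,0.1],[[0,0,-0.6],0,0.1],[[0,0,-0.5],0,0.1],[[0,0,-0.4],0,0.1],[[0,0,-0.3],0,0.1],[[0,0,-0.3],0,0.1],[[0,0,-0.2],0,0.1],[[0,0,-0.1],0,0.1],[[0,0,0],0,0.1],[[0,0,0],0,0.1]]' 40
python3 - <<'E'
from h import *
s,im,d=snap('wrist','w17')
s,im,d=snap('side','e17')
a=cv2.imread('pics/e17.png')[250:445,350:520]; cv2.imwrite('pics/e17c.png',cv2.resize(a,None,fx=3,fy=3,interpolation=2))
E
```

```text
time_s: 41.88
position: [0.4512, -0.2644, 0.0894]
tool_rot: [[0.5, 0.0, 0.866], [-0.866, -0.0, 0.5], [0.001, -1.0, 0.0]]
ft_force: [-0.1, -0.0, -0.5]
grip_width: 0.0427
```

View pics/e17c.png

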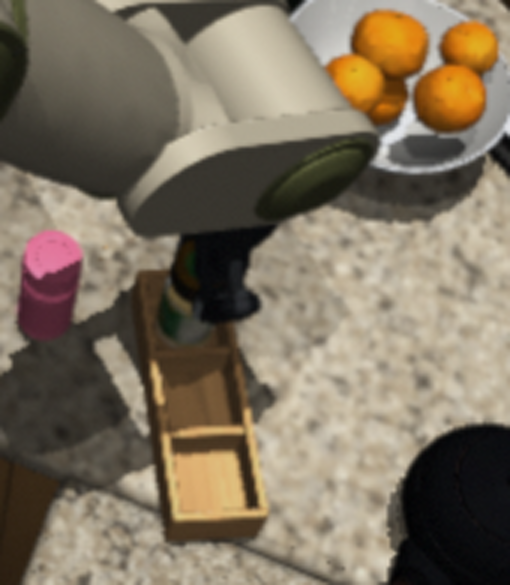

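Jar is inside the compartment, free (no force). Lower to the floor.

```bash
python3 -m pendant '[[[0,0,-0.15],0,0.1],[[0,0,-0.1],0,0.1],[[0,0,0],0,0.1],[[0,0,0],0,0.1]]' 40; python3 -m pendant '[[[0,0,-0.05],0,0.1],[[0,0,0],0,0.1],[[0,0,0],0,0.1]]' 40; python3 -m pendant '[[[0,0,-0.05],0,0.1],[[0,0,0],0,0.1],[[0,0,0],0,0.1]]' 40
```

```text
time_s: 42.32
position: [0.4509, -0.2642, 0.0814]
tool_rot: [[0.5, -0.0, 0.866], [-0.866, 0.0, 0.5], [-0.001, -1.0, -0.0]]
ft_force: [-0.2, 0.3, -1.9]
grip_width: 0.0431
time_s: 42.57
position: [0.4511, -0.2644, 0.0803]
tool_rot: [[0.5, 0.0, 0.866], [-0.866, -0.0, 0.5], [0.001, -1.0, 0.0]]
ft_force: [0.5, -0.0, 1.6]
grip_width: 0.043
time_s: 42.82
position: [0.4514, -0.2649, 0.0802]
tool_rot: [[0.5, 0.002, 0.866], [-0.866, -0.002, 0.5], [0.003, -1.0, 0.0]]
ft_force: [-2.6, 1.0, 14.1]
grip_width: 0.0429
```

```bash
python3 -m pendant '[[[0,0,0],0,0.75],[[0,0,0],0,0.75],[[0,0,0],0,0.75],[[0,0,0],0,0.75],[[0,0,0],0,0.75],[[0,0,0.5],0,0.75],[[0,0,1],0,0.75],[[0,0,1],0,0.75],[[0,0,1],0,0.75],[[0,0,0.5],0,0.75],[[0,0,0],0,0.75],[[0,0,0],0,0.75]]' 40
python3 - <<'E'
from h import *
s,im,d=snap('wrist','w18'); P=cloud('wrist',s,d); c=(.4505,-.263)
q=P[(d>0)&(np.hypot(P[...,0]-c[0],P[...,1]-c[1])<.034)&(np.abs(P[...,2]-.113)<.006)]
if len(q): print(len(q),q.mean(0),(q.min(0)+q.max(0))/2,np.ptp(q,axis=0))
E
```

```text
time_s: 43.82
position: [0.451, -0.2643, 0.1987]
tool_rot: [[0.5, 0.001, 0.866], [-0.866, -0.001, 0.5], [0.001, -1.0, 0.0]]
ft_force: [-0.8, -0.1, -0.2]
grip_width: 0.064
3912 [ 0.4496864  -0.26439447  0.11378609] [ 0.45027289 -0.26527794  0.11176926] [0.04285304 0.04335009 0.00953564]
```

View pics/w18.png

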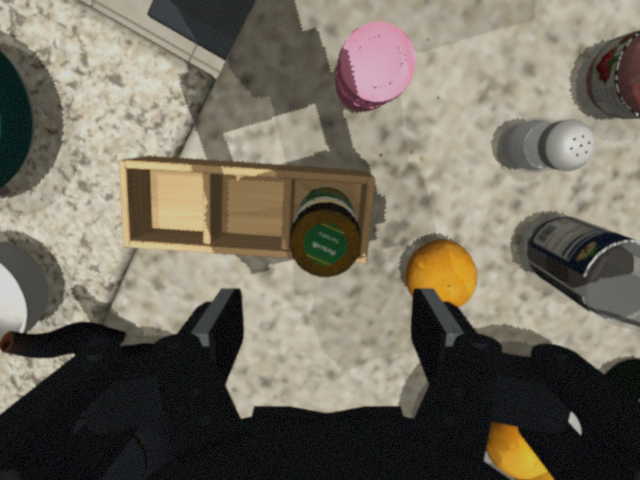

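```bash
python3 -m pendant '[[[0.06,0.5,0.2],0,0.75],[[0.06,0.9,0.2],0,0.75],[[0.06,0.95,0.2],0,0.75],[[0.06,0.95,0.2],0,0.75],[[0.06,0.95,0],0,0.75],[[0.06,0.95,0],0,0.75],[[0.06,0.95,0],0,0.75],[[0.06,0.95,0],0,0.75],[[0.06,0.95,0],0,0.75],[[0.06,0.95,0],0,0.75],[[0.06,0.95,0],0,0.75],[[0.06,0.95,0],0,0.75]]' 40
python3 -m pendant '[[[0.06,0.95,0],0,0.75],[[0.06,0.95,0],0,0.75],[[0.06,0.95,0],0,0.75],[[0.06,0.95,0],0,0.75],[[0.06,0.95,0],0,0.75],[[0.06,0.95,0],0,0.75],[[0.06,0.85,0],0,0.75],[[0.06,0.2,0],0,0.75],[[0,0,0],0,0.75],[[0,0,0],0,0.75],[[0,0,0],0,0.75]]' 40
python3 - <<'E'
from h import *
s,im,d=snap('wrist','w19'); print(s['position']); P=cloud('wrist',s,d)
for c,z in [((.488,.26),.141)]:
  q=P[(d>0)&(np.hypot(P[...,0]-c[0],P[...,1]-c[1])<.034)&(np.abs(P[...,2]-z)<.005)]
  if len(q): print(z,len(q),q.mean(0),(q.min(0)+q.max(0))/2,np.ptp(q,axis=0))
E
```

```text
time_s: 44.87
position: [0.4717, 0.0648, 0.2218]
tool_rot: [[0.5, -0.002, 0.866], [-0.866, 0.0, 0.5], [-0.001, -1.0, -0.002]]
ft_force: [0.6, 0.0, -0.9]
grip_width: 0.0643
time_s: 45.78
position: [0.4867, 0.2643, 0.2223]
tool_rot: [[0.499, -0.001, 0.866], [-0.866, -0.001, 0.499], [-0.0, -1.0, -0.001]]
ft_force: [0.6, -0.2, 0.3]
grip_width: 0.064
[0.48670951 0.26433884 0.22225259]
0.141 3991 [0.48728324 0.26001546 0.14181379] [0.48777966 0.25904496 0.14023713] [0.0432382  0.04303313 0.0084716 ]
```

View pics/w19.png

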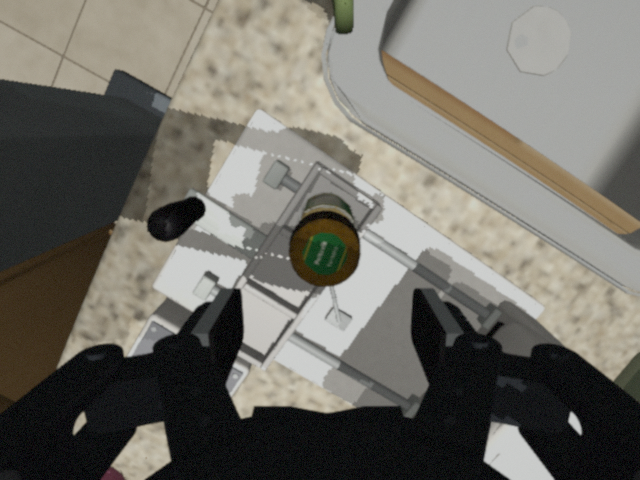

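```bash
python3 -m pendant '[[[0.04,-0.17,-0.5],0,0.75],[[0,0,-0.8],0,0.75],[[0,0,-0.8],0,0.75],[[0,0,-0.8],0,0.75],[[0,0,-0.6],0,0.75],[[0,0,-0.36],0,0.75],[[0,0,0],0,0.75],[[0,0,0],0,0.75]]' 40
python3 -m pendant '[[[0,0,0],0,0.1],[[0,0,0],0,0.1],[[0,0,0],0,0.1],[[0,0,0],0,0.1],[[0,0,0],0,0.1]]' 40
python3 -m pendant '[[[0,0,0.3],0,0.1],[[0,0,0.6],0,0.1],[[0,0,1],0,0.1],[[0,0,1],0,0.1],[[0,0,1],0,0.1],[[0,0,0.5],0,0.1],[[0,0,0],0,0.1]]' 40
```

```text
time_s: 46.5
position: [0.4883, 0.2594, 0.107]
tool_rot: [[0.499, -0.0, 0.867], [-0.867, -0.0, 0.499], [-0.0, -1.0, -0.001]]
ft_force: [0.4, 0.9, 1.2]
grip_width: 0.0644
time_s: 46.92
position: [0.4887, 0.2601, 0.1081]
tool_rot: [[0.5, 0.002, 0.866], [-0.866, 0.0, 0.5], [0.001, -1.0, 0.002]]
ft_force: [-1.3, -1.0, 6.5]
grip_width: 0.0433
time_s: 47.5
position: [0.4892, 0.2605, 0.2431]
tool_rot: [[0.5, 0.007, 0.866], [-0.866, 0.002, 0.5], [0.002, -1.0, 0.007]]
ft_force: [0.2, 1.0, -1.3]
grip_width: 0.0431
```

```bash
python3 -m pendant '[[[-0.15,-0.5,0],0,0.1],[[-0.22,-0.9,0],0,0.1],[[-0.22,-0.95,0],0,0.1],[[-0.22,-0.95,0],0,0.1],[[-0.22,-0.95,0],0,0.1],[[-0.22,-0.95,0],0,0.1],[[-0.22,-0.95,0],0,0.1],[[-0.22,-0.95,0],0,0.1],[[-0.22,-0.95,0],0,0.1],[[-0.22,-0.95,0],0,0.1],[[-0.22,-0.95,0],0,0.1],[[-0.22,-0.95,0],0,0.1]]' 40
python3 -m pendant '[[[-0.25,-0.95,-0.1],0,0.1],[[-0.25,-0.95,-0.15],0,0.1],[[-0.25,-0.95,-0.15],0,0.1],[[-0.25,-0.95,-0.15],0,0.1],[[-0.25,-0.95,-0.15],0,0.1],[[-0.25,-0.95,-0.15],0,0.1],[[-0.25,-0.95,-0.15],0,0.1],[[-0.25,-0.95,-0.15],0,0.1],[[-0.2,-0.6,-0.15],0,0.1],[[0,0,0],0,0.1],[[0,0,0],0,0.1],[[0,0,0],0,0.1]]' 40
python3 - <<'E'
from h import *
s,im,d=snap('wrist','w20'); print(s['position']); 
E
```

```text
time_s: 48.5
position: [0.41, -0.0679, 0.2381]
tool_rot: [[0.5, -0.001, 0.866], [-0.866, 0.001, 0.5], [-0.001, -1.0, -0.001]]
ft_force: [1.0, 0.8, -2.0]
grip_width: 0.043
time_s: 49.5
position: [0.345, -0.312, 0.1995]
tool_rot: [[0.5, -0.0, 0.866], [-0.866, 0.001, 0.5], [-0.001, -1.0, 0.0]]
ft_force: [-0.5, 0.2, 0.1]
grip_width: 0.0431
[ 0.34503619 -0.31199013  0.19948305]
```

View pics/w20.png

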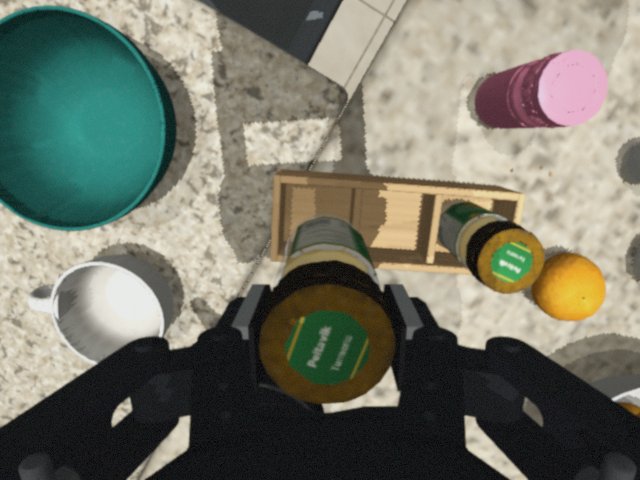

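```bash
python3 - <<'E'
import cv2
a=cv2.imread('pics/w20.png')[155:285,260:540]; cv2.imwrite('pics/w20c.png',cv2.resize(a,None,fx=2.8,fy=2.8,interpolation=2))
E
```

```text
(no output)
```

View pics/w20c.png

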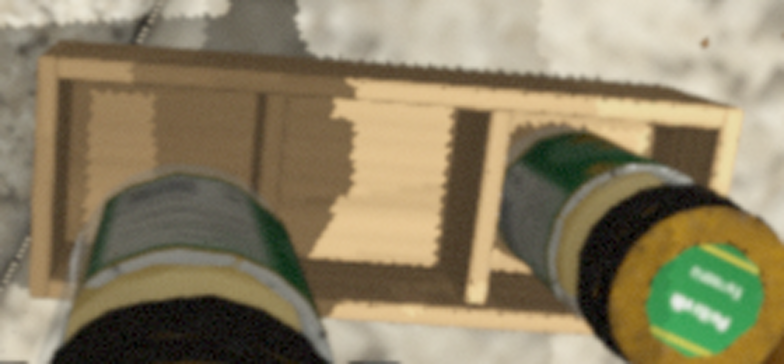

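```bash
python3 - <<'E'
from h import *
s=env.observe()
C=px2w('wrist',s,[(260+x/2.8,155+y/2.8) for x,y in [(40,58),(31,296),(742,107)]],.05)[:,:2]
TL,BL,TR=C; print(C.round(4)); print(np.linalg.norm(TR-TL),np.linalg.norm(BL-TL)); ax=TR-TL; a=np.arctan2(ax[1],ax[0]); print(np.degrees(a))
u=np.array([np.cos(a),np.sin(a)]); v=np.array([u[1],-u[0]])
c=TL+u*np.linalg.norm(TR-TL)/2+v*.034; print('c',c,(TR+BL)/2,c+.062*u,c-.062*u, s['position'])
E
```

```text
[[ 0.2949 -0.3022]
 [ 0.3239 -0.3619]
 [ 0.4653 -0.2181]]
0.19007506772598706 0.06639640455012004
26.255869609654567
c [ 0.39512638 -0.29067293] [ 0.39460083 -0.29003753] [ 0.45072968 -0.26324534] [ 0.33952308 -0.31810053] [ 0.34521114 -0.31186798  0.19970446]
```

```bash
python3 -m pendant '[[[-0.2,-0.2,0],0,0.1],[[0,0,-0.7],0,0.1],[[0,0,-0.7],0,0.1],[[0,0,-0.6],0,0.1],[[0,0,-0.5],0,0.1],[[0,0,-0.4],0,0.1],[[0,0,-0.3],0,0.1],[[0,0,-0.3],0,0.1],[[0,0,-0.2],0,0.1],[[0,0,0],0,0.1],[[0,0,0],0,0.1]]' 40
python3 -m pendant '[[[0,0,-0.15],0,0.1],[[0,0,-0.05],0,0.1],[[0,0,0],0,0.1],[[0,0,0],0,0.1]]' 40
```

```text
time_s: 50.47
position: [0.3391, -0.3188, 0.089]
tool_rot: [[0.5, 0.0, 0.866], [-0.866, -0.0, 0.5], [0.0, -1.0, -0.0]]
ft_force: [-0.2, -0.7, -0.4]
grip_width: 0.0433
time_s: 50.8
position: [0.3391, -0.3189, 0.0829]
tool_rot: [[0.5, 0.0, 0.866], [-0.866, -0.0, 0.5], [0.0, -1.0, -0.0]]
ft_force: [-0.0, -0.6, -1.8]
grip_width: 0.043
```

```bash
python3 -m pendant '[[[0,0,-0.07],0,0.1],[[0,0,0],0,0.1],[[0,0,0],0,0.1]]' 40; python3 -m pendant '[[[0,0,-0.05],0,0.1],[[0,0,0],0,0.1],[[0,0,0],0,0.1]]' 40
```

```text
time_s: 51.05
position: [0.3391, -0.3189, 0.0807]
tool_rot: [[0.5, -0.0, 0.866], [-0.866, 0.0, 0.5], [-0.0, -1.0, -0.0]]
ft_force: [0.8, -0.2, -0.6]
grip_width: 0.0431
time_s: 51.3
position: [0.3393, -0.3194, 0.0801]
tool_rot: [[0.5, 0.001, 0.866], [-0.866, -0.002, 0.5], [0.002, -1.0, -0.0]]
ft_force: [-1.6, 0.2, 9.2]
grip_width: 0.0427
```

Floor contact. Release, rise, check both jars.

```bash
python3 -m pendant '[[[0,0,0],0,0.75],[[0,0,0],0,0.75],[[0,0,0],0,0.75],[[0,0,0],0,0.75],[[0,0,0],0,0.75],[[0,0,0.5],0,0.75],[[0,0,1],0,0.75],[[0,0,1],0,0.75],[[0,0,1],0,0.75],[[0,0,0.7],0,0.75],[[0,0,0],0,0.75],[[0,0,0],0,0.75]]' 40
python3 - <<'E'
from h import *
s,im,d=snap('wrist','w21'); P=cloud('wrist',s,d); 
for c in [(.4505,-.263),(.3393,-.318)]:
  q=P[(d>0)&(np.hypot(P[...,0]-c[0],P[...,1]-c[1])<.034)&(np.abs(P[...,2]-.113)<.006)]
  if len(q): print(len(q),q.mean(0),(q.min(0)+q.max(0))/2,np.ptp(q,axis=0))
s,im,d=snap('side','e21'); P=cloud('side',s,d)
for c in [(.4505,-.263),(.3393,-.318)]:
  q=P[(d>0)&(np.hypot(P[...,0]-c[0],P[...,1]-c[1])<.034)&(np.abs(P[...,2]-.113)<.006)]
  if len(q): print(len(q),q.mean(0),(q.min(0)+q.max(0))/2,np.ptp(q,axis=0))
q=P[(d>0)&(np.abs(P[...,0]-.445)<.03)&(np.abs(P[...,1]-.064)<.03)&(P[...,2]>.083)&(P[...,2]<.092)]; print('dial',cv2.minAreaRect((q[:,:2]*1000).astype(np.float32)))
s,im,d=snap('scene','s21')
E
```

```text
time_s: 52.3
position: [0.3392, -0.319, 0.2057]
tool_rot: [[0.5, 0.001, 0.866], [-0.866, -0.002, 0.5], [0.002, -1.0, 0.0]]
ft_force: [-0.4, 0.0, 0.5]
grip_width: 0.0638
3575 [ 0.44817824 -0.26495864  0.1136306 ] [ 0.45028052 -0.26531507  0.11177047] [0.04414259 0.04360428 0.00948617]
3704 [ 0.33779639 -0.31941752  0.11382092] [ 0.33838475 -0.32034101  0.11154294] [0.04351078 0.04284971 0.00903892]
329 [ 0.33523479 -0.32032383  0.11357165] [ 0.33599113 -0.32067983  0.11272026] [0.04342484 0.04062557 0.01033924]
dial ((0.0, 0.0), (0.0, 0.0), 0.0)
```

View pics/w21.png

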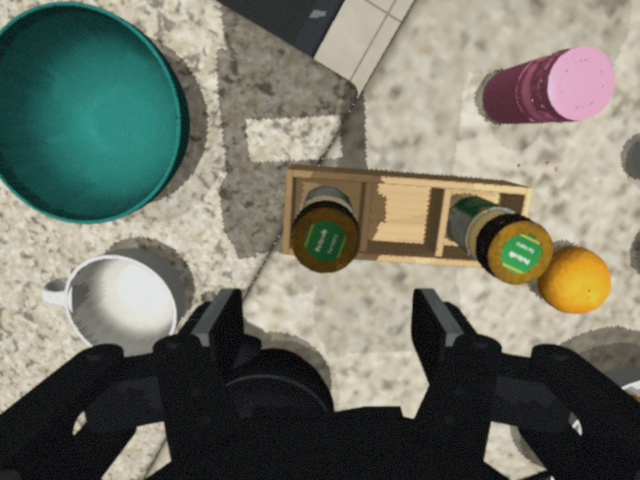

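View pics/e21.png

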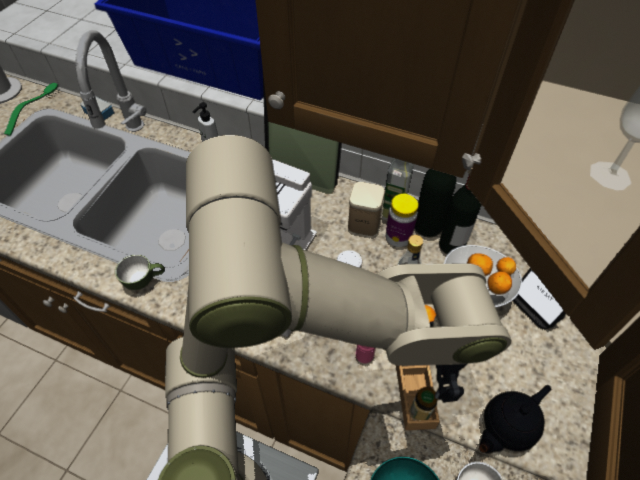

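```bash
python3 -m pendant '[[[0.1,0.6,0.3],0,0.75],[[0.25,0.9,0.2],0,0.75],[[0.25,0.9,0.2],0,0.75],[[0.25,0.9,0.2],0,0.75],[[0.25,0.9,0.2],0,0.75],[[0.25,0.9,0.2],0,0.75],[[0.25,0.9,0.2],0,0.75],[[0.25,0.9,0.2],0,0.75],[[0.25,0.9,0.2],0,0.75],[[0.25,0.9,0.2],0,0.75],[[0.2,0.9,0.1],0,0.75],[[0,0.5,0],0,0.75]]' 40
python3 -m pendant '[[[0,0.9,0],0,0.75],[[0,0.9,0],0,0.75],[[0,0.6,0],0,0.75],[[0,0,0],0,0.75],[[0,0,0],0,0.75]]' 40
python3 - <<'E'
from h import *
s,im,d=snap('wrist','w22'); P=cloud('wrist',s,d); 
q=P[(d>0)&(np.abs(P[...,0]-.444)<.03)&(np.abs(P[...,1]-.064)<.03)&(P[...,2]>.083)&(P[...,2]<.092)]; print('dial',cv2.minAreaRect((q[:,:2]*1000).astype(np.float32)))
q=P[(d>0)&(np.hypot(P[...,0]-.386,P[...,1]-.209)<.03)&(P[...,2]>.1)&(P[...,2]<.112)]; print('handle',len(q),len(q) and (q.min(0)+q.max(0))/2)
s,im,d=snap('side','e22'); P=cloud('side',s,d)
for c in [(.4505,-.263),(.3393,-.318)]:
  q=P[(d>0)&(np.hypot(P[...,0]-c[0],P[...,1]-c[1])<.034)&(np.abs(P[...,2]-.113)<.006)]
  if len(q): print(len(q),q.mean(0),(q.min(0)+q.max(0))/2,np.ptp(q,axis=0))
E
```

```text
time_s: 53.45
position: [0.416, -0.0137, 0.2708]
tool_rot: [[0.501, -0.001, 0.865], [-0.865, 0.001, 0.501], [-0.001, -1.0, -0.0]]
ft_force: [-0.0, -0.1, -0.8]
grip_width: 0.0641
time_s: 53.87
position: [0.4153, 0.0566, 0.2703]
tool_rot: [[0.502, -0.002, 0.865], [-0.865, 0.0, 0.502], [-0.001, -1.0, -0.002]]
ft_force: [0.1, -0.2, -0.3]
grip_width: 0.0638
dial ((443.97723388671875, 63.32948303222656), (40.20931625366211, 14.23093032836914), 86.5322265625)
handle 893 [0.38677935 0.20901642 0.10529045]
302 [ 0.44718557 -0.26711301  0.11271821] [ 0.4487085  -0.26666241  0.1124819 ] [0.04443593 0.04230474 0.01075704]
341 [ 0.33568564 -0.3209411   0.11334505] [ 0.33644036 -0.32066253  0.11300902] [0.04355209 0.0405892  0.01178365]
```

View pics/w22.png

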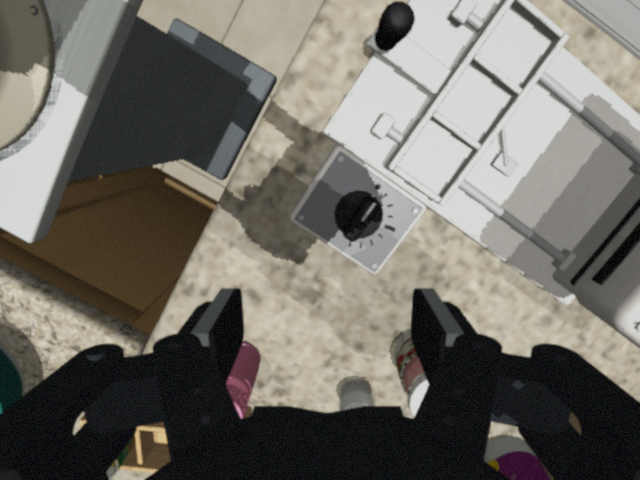

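View pics/e22.png

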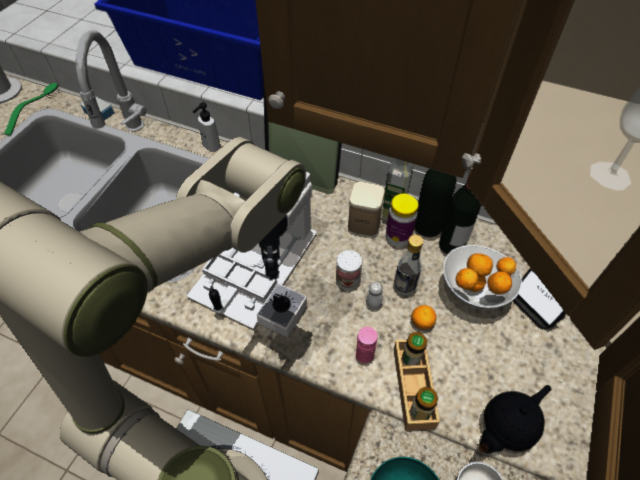

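```bash
python3 - <<'E'
from rig import env
print(env.close_job(), env.observe()['time_s'])
E
```

```text
the job is handed in; nothing more can be done
the job is handed in; nothing more can be done
```

I ran the whole sealing sequence and handed the job in at about 54 s. The system gives no verdict, so the results below are my own checks.

- **Jars:** Only two spice jars were in view. I looked with all three cameras and found no third jar. I left the pink look-alike alone.
- **Sealing:** I stood the jars in the two outer nests and pushed the carriage home until it pressed against its stop. I then turned the dial to the long thick mark and held it there with the gripper for about 3.5 s. After that I turned it back against the off stop.
- **Unloading:** I drew the carriage fully out to its stop and stood the jars in the two outer compartments of the caddy.
- **Jars in the caddy:** Both lids read 0.113 m up, which puts each jar on the compartment floor. The jars were 2 to 3 mm from the compartment centres.
- **Machine state:** The dial was within about 1° of the off dot. The carriage handle was back where it started, at (0.387, 0.209), with the carriage out.
- **Surroundings:** The shaker, jam jar, sauce bottle and mandarin looked unmoved in the last pictures. The gripper was clear of everything, and the caddy had not shifted.

Two readings were less than clean. The side camera read about 2–3 mm low in x and y against the wrist camera, so I used the wrist readings for placing. One dial check from the side camera was blocked by the arm, and I repeated it successfully with the wrist camera.

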